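# Ready the driving trainer: lever to Park, start card in

### The arm

A 6-joint arm with a two-finger parallel gripper is mounted at the origin on the work surface. World frame = base frame: x ahead of the robot, y to its left, z up, the work surface at z = 0. Lengths are in m, angles in rad, forces in N, time in s.
With the tool pointing down it reaches from about 0.4 to 0.825 m from the base axis. Payload 7 kg.
Tool frame: the origin (TCP) lies at the very end of the fingers, on their centre line; the grasp point (between the pads) lies 19 mm behind it; z points along the fingers, y is the direction in which the jaws open and shut (so a half turn about z gives the same grasp; the last joint's range is limited). The gripper opens to 85 mm and grips with 20 to 120 N. Pads are 22 mm wide; open, the fingers measure 114 mm over their backs; the gripper's body (76 mm by 85 mm) begins 54 mm behind the grasp point. The pads swing forward as they close: fully open they stand 13 mm farther back than shut.
Start: joints at [-0.992, 0.359, 0.012, 0, -1.224, -0.288], TCP at [0.194, -0.647, 0.208] pointing down, gripper open.
Joint ranges: [-3.07, 3.07], [-1.43, 2.12], [-1.02, 1.25], [-3.03, 1.67], [-3.05, -0], [-3.03, 3.03]. Speed limits (rad/s): [2.39, 2.39, 3.01, 3.14, 3.14, 3.14].

### API

Orientations are given as a unit quaternion [w, x, y, z].
In Python, from bench import * gives the robot as it stands.
- The arm moves only by the shell command python3 -m creep 'ROWS' [OPENING] [FORCE]. ROWS is JSON, a list of rows, each a list of 6 numbers: the shift along the world's x, y, z in units of 15 cm (1.0 is 15 cm), then the turn, a rotation vector about the world's x, y, z in units of pi/2 rad (1.0 is pi/2 rad). A call has 1 to 20 rows; each row shifts and turns the pose as measured when the row begins; what a row does not reach is not made up. A row lasts 1/8 s, in which the tool goes at most 62.5 mm and 10.7 degrees, less where a joint would pass 70% of its speed; a pose out of reach is approached as far as the arm can. A call with a number of a shift or a turn outside -1 to 1 is refused whole. A call with a gripper value outside its range is refused whole. OPENING is the finger opening in mm, from 0 to 85.4, set as the call begins (- or left out, the last holds). The fingers move at their own pace and stop on an object; FORCE is the grip in N (left out, the last holds). Time passes only in rows, so rows that do not move let the fingers close. It gives the time, the measured TCP pose, the force and the opening at its end, in the units of the state.
- sense(): the state, without advancing time (a new reading comes with each control period).
- camera(name): name is "scene" or "top"; returns the picture (400x640x3 uint8, red, green, blue); there is no depth.
- get_calibration(name): a dict with "fx", "fy", "cx", "cy" (pixels), "dist" ([k1, k2, p1, p2, k3] as OpenCV has them; the pictures are not rectified), "rvec" (rotation vector, rad) and "tvec" (3), from world to camera coordinates, as OpenCV has them. Camera axes: x right, y down, z forward; pixel columns grow to the right and rows downward; lengths in m; the calibration is good to about 2 mm. A picture is of the moment at which its call begins. get_calibration takes no time and is no camera call.
- finish_job(): hands the job in, once; it reports no verdict.
The state is a dict: "t": time; "joint_pos": joint angles; "joint_vel": joint speeds; "joint_efforts": joint torques, N m; "tcp_pos": TCP position; "orientation": TCP orientation; "ft_force": force on the tool from outside, world axes, zero at the start; "moment": the same for the moment, N m; "grip_width": finger opening in m.
Only numpy, scipy, OpenCV 4.12 (cv2) and the standard library are available. Lean on these libraries where they do the work, as an engineer would, in place of code of your own. Each camera call takes 0.05 s, during which the arm holds its last target.

### The job

Make the driving-trainer console ready for the next class. First bring the gear lever out of Drive and through the zigzag gate until it is fully at the end of the Park slot (the slot beside the red mark, farthest from the robot), then push the yellow start card, lying flat, into the green-lipped reader slot until it is fully home against its stop. Leave the lever in Park, let go of everything, and do not shift or knock over the teal kit box, the tracked rover, the orange case or the tall air-duster can.

Things in the scene. Friction and masses are not known exactly. Their poses are not given: they have to be found in the camera images.
- console: Driving-trainer console, fixed, dark grey. Origin on the bench below the lever's pivot; x points away from the driver's (robot's) side, y to the driver's left, z up; offsets in all entries are mm in this frame. Shifter tower: x -85 to 95, y -65 to 65, 113 tall. Low card-reader wing on its right: x -65 to 35, y -205 to -65, 60 tall, the slot in its face to the driver's side.
- drive_end (a point): Drive end of the gate, on top of the plate: console (-38, 9.5, 114). The gate is one zigzag slot 14 wide in an aluminium plate (mid-plane 112 up) for the lever's 9 thick stem. Its centreline (x, y): Drive end (-38, 9.5), (-19, 9.5), (-19, -9.5), (0, -9.5), (0, 9.5), (19, 9.5), (19, -9.5), Park end (38, -9.5); square corners, metal tongues 5 thick block short cuts.
- park_end (a point): Park end of the gate's centreline, on top of the plate: console (38, -9.5, 114). A red inlay lies beside the Park slot, white ones beside the other three slots. The slot ends 7 beyond this point.
- pivot (a point): The point about which the lever tilts both ways: console (0, 0, 12); the gate plate's mid-plane is 100 above it. Axes as the console's.
- knob (a point): Centre of the lever's black ball knob, diameter 42, at 220 from the pivot along the straight stem; it starts somewhere in the Drive slot. Where the stem crosses the gate plane at (x, y), the knob lies 220 from the pivot in the direction (x, y, 100). The lever stays where it is left; it moves with about 1 to 3 N at the knob. Nothing stands near the knob at its height (215 to 232).
- shift_fore (a joint): Fore-and-aft tilt of the lever, rad, + towards console +x: its tangent is x / 100, x being the stem's place in the gate in mm. Drive end about -0.36, corners at -0.19, 0 and 0.19, Park end 0.36 (0.38 hard against the end of the slot).
- shift_side (a joint): Sideways tilt of the lever, rad, + towards console +y: about 0.09 in the left-hand legs of the gate (y 9.5), about -0.09 in the right-hand legs (y -9.5), Park among these.
- card: Start card: loose rigid plastic, yellow with a black middle band and a brass contact at each end, 100 (x) by 60 (y) by 6 (z), about 60 g. Origin: centre of its underside. It starts flat on the bench at any yaw, right or left of the console, in one of three places that it, the kit box and the rover take at random. Either end may go in first, either face up.
- card_center (a point): Centre of the start card, 3 above its underside; axes as the card's.
- mouth (a point): Centre of the reader slot's mouth in the plane of its green lips: console (-73, -140, 40). Slot 64 wide (y) by 9.5 high (35.5 to 45 above the bench), level, running to console +x; the lips flare over the first 8 to about 72 by 17. A green bar as wide as the slot marks it on the wing's top. The stop lies 88 beyond the mouth, so a card that is home stands 12 out of the lips. It slides freely.
- card_home (a point): Where the card's centre lies when it is fully home: console (-35, -140, 38.5), 38 beyond the mouth. Axes as the console's.
- kit_box: Bystander: closed teal carton, loose, 90 (x) by 140 (y), 51 tall, origin in the centre of its underside.
- rover: Bystander: orange model rover on black tracks, loose, 96 (x) by 130 (y), 78 tall, origin in the centre of its underside.
- case: Bystander: orange carrying case at the far left, loose, 2 kg, x -106 to 94, 238 (y), 110 tall, origin in the centre of its underside.
- duster: Bystander: tall air-duster can, white with a blue band and a red cap, loose and easily knocked over, diameter 52, 150 tall, origin in the centre of its underside. It stands close in front of the tower, left of the card's way into the reader: at console x -165 to -130, y -35 to 30.
Mind the look-alikes: they are no part of the job. Several things have the shape of the card; the one meant has the colours described above.

How it is judged:
On the way, in this order (a step that is already met when the one before it is completed fails the run):
1. the gear lever stands fully in the Park slot (value of joint shift_fore above 0.325 rad and value of joint shift_side below -0.05 rad), for 0.2 s.
2. with the lever in Park, the card is pushed home in the reader (all of step 1 and distance between card_center and card_home below 0.005 m and angle between the z axis of card and the z axis of console, either way round below 0.08 rad and angle between the x axis of card and the x axis of console, either way round below 0.08 rad), for 0.2 s.
At the end, for the whole second after the job is handed in: The lever stands at rest in the Park slot, fore-and-aft tilt over 0.325 rad (within about 5 mm of the slot's end at the gate) and tilted to the right; the card lies flat and straight in the reader, its centre within 5 mm of the home point; both are let go (all of step 2 and velocity of joint shift_fore between -0.05 and 0.05 rad/s and linear speed of card below 0.02 m/s); the robot touches nothing.
It fails at once if the kit box is disturbed (moved more than 15 mm) (distance of kit_box from where it was at the start of the episode above 0.015 m).
It fails at once if the rover is disturbed (moved more than 15 mm) (distance of rover from where it was at the start of the episode above 0.015 m).
It fails at once if the orange case is disturbed (moved more than 15 mm) (distance of case from where it was at the start of the episode above 0.015 m).
It fails at once if the air-duster can is disturbed (moved more than 15 mm or tipped) (distance of duster from where it was at the start of the episode above 0.015 m or angle between duster's own z axis and vertical above 0.3 rad).
It also fails if it takes over 67 s, if anything falls off the work surface, if the arm or the gripper's body presses on something with over 40 N, if the wrist force passes 120 N, or if a joint passes its speed limit or range.

## Working session

There is one attempt and no reset: what is moved stays moved. The work goes in short steps, Python scripts to look and compute and a shell command to move; the robot and the scene stay as the last step left them, time stands still between calls to the robot, and variables do not carry over. Pictures are saved under pics/ and viewed, and the job is handed in when it is done.

```bash
mkdir -p pics; ls
python3 - <<'E'
from bench import *
import cv2
for n in ("scene","top"):
    im=camera(n); cv2.imwrite(f"pics/{n}0.png",im[:,:,::-1])
    print(n,get_calibration(n))
print(sense())
E
```

```text
pics
scene {'fx': 412.5114236887998, 'fy': 412.5114236887998, 'cx': 320.92706119791524, 'cy': 208.38976464648096, 'dist': array([-0.08734567,  0.        ,  0.        ,  0.        ,  0.        ]), 'rvec': array([ 1.86395585,  1.47963618, -0.71349817]), 'tvec': array([-0.12867957, -0.25102147,  1.59744205])}
top {'fx': 403.7084537774027, 'fy': 403.7084537774027, 'cx': 318.5818378703618, 'cy': 205.45551513095123, 'dist': array([-0.0753197,  0.       ,  0.       ,  0.       ,  0.       ]), 'rvec': array([ 2.16147131, -2.16436524,  0.10140041]), 'tvec': array([0.04244696, 0.5970035 , 1.14606716])}
{'t': 0.1, 'joint_pos': array([-9.91857916e-01,  3.59322789e-01,  1.11698841e-02, -3.01544589e-04,
       -1.22409085e+00, -2.88109851e-01]), 'joint_vel': array([-0.00094891, -0.00061671,  0.00266174,  0.00128052, -0.0006114 ,
       -0.00080944]), 'joint_efforts': array([-2.56407548e-03, -5.84760296e+01,  2.94103360e+01,  6.95475653e+00,
       -3.31625393e-03, -1.17601536e-05]), 'tcp_pos': array([ 0.19340322, -0.64622829,  0.20726223]), 'orientation': array([-1.75363055e-04, -1.44851517e-01,  9.89453129e-01,  7.16316626e-04]), 'ft_force': array([-0.2960879 ,  0.01097768,  0.51828111]), 'moment': array([-0.03834549,  0.0257782 ,  0.05967098]), 'grip_width': 0.08534164902951544}
```

View pics/scene0.png

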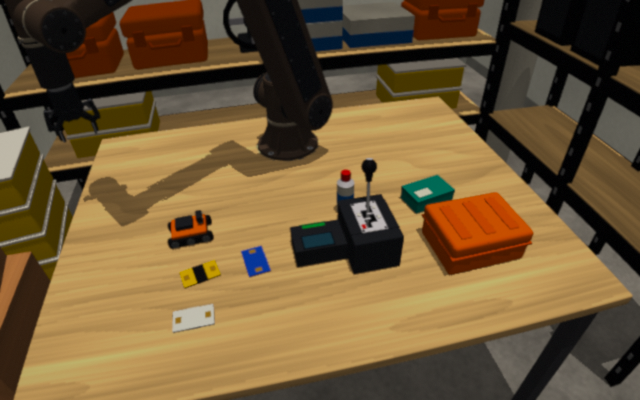

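View pics/top0.png

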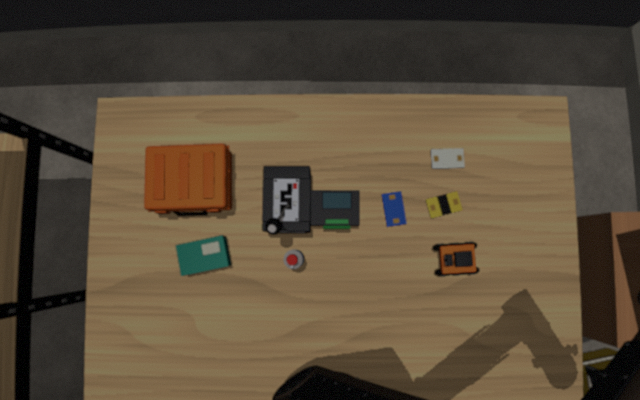

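The top view shows three card-shaped things: yellow with a black band and brass ends at (444,205), blue at (395,209) and white at (447,158). The yellow one fits the description. The knob is at (274,227), the duster at (293,260), the rover at (457,259) and the kit box at (203,255).

```bash
cat > h.py <<'E'
import numpy as np, cv2
from bench import *
def cal(n):
    c=get_calibration(n); K=np.array([[c['fx'],0,c['cx']],[0,c['fy'],c['cy']],[0,0,1]])
    return K,np.array(c['dist']),np.array(c['rvec']),np.array(c['tvec'])
def p2w(n,px,z):
    K,d,r,t=cal(n); R=cv2.Rodrigues(r)[0]
    u=cv2.undistortPoints(np.array(px,float).reshape(-1,1,2),K,d).reshape(-1,2)
    v=np.c_[u,np.ones(len(u))]@R; o=-R.T@t
    return o+v*((z-o[2])/v[:,2])[:,None]
def w2p(n,P):
    K,d,r,t=cal(n); return cv2.projectPoints(np.array(P,float).reshape(-1,1,3),r,t,K,d)[0].reshape(-1,2)
E
python3 - <<'E'
from h import *
im=cv2.imread('pics/top0.png')
def crop(n,x0,y0,x1,y1,f): cv2.imwrite(n,cv2.resize(im[y0:y1,x0:x1],None,fx=f,fy=f,interpolation=cv2.INTER_CUBIC))
crop('pics/c1.png',245,150,375,280,4.6)
crop('pics/c2.png',375,140,485,280,4)
hsv=cv2.cvtColor(im,cv2.COLOR_BGR2HSV)
print(hsv[205,435],hsv[205,455],im[100:300].shape)
m=cv2.inRange(hsv,(22,150,90),(35,255,255)); m[:150]=0;m[260:]=0;m[:,:410]=0;m[:,480:]=0
ys,xs=np.nonzero(m);print(len(xs),xs.min(),xs.max(),ys.min(),ys.max())
pts=np.c_[xs,ys].astype(np.float32)
r=cv2.minAreaRect(pts);print(r); print(p2w('top',cv2.boxPoints(r),.006),p2w('top',[r[0]],.006))
g=cv2.inRange(hsv,(45,100,50),(75,255,255));ys,xs=np.nonzero(g[200:240,310:370]);print('green',cv2.minAreaRect(np.c_[xs+310,ys+200].astype(np.float32)))
E
```

```text
[ 25 169 130] [ 24 168 129] (200, 640, 3)
397 426 461 192 217
((443.47308349609375, 204.23458862304688), (19.119863510131836, 32.01261520385742), 74.74488067626953)
[[ 0.61785527 -0.27807392  0.006     ]
 [ 0.6432412  -0.37261062  0.006     ]
 [ 0.58748968 -0.38582815  0.006     ]
 [ 0.5624954  -0.29163094  0.006     ]] [[ 0.60267745 -0.3318659   0.006     ]]
green ((336.0, 223.5), (9.0, 26.0), 90.0)
```

View pics/c1.png

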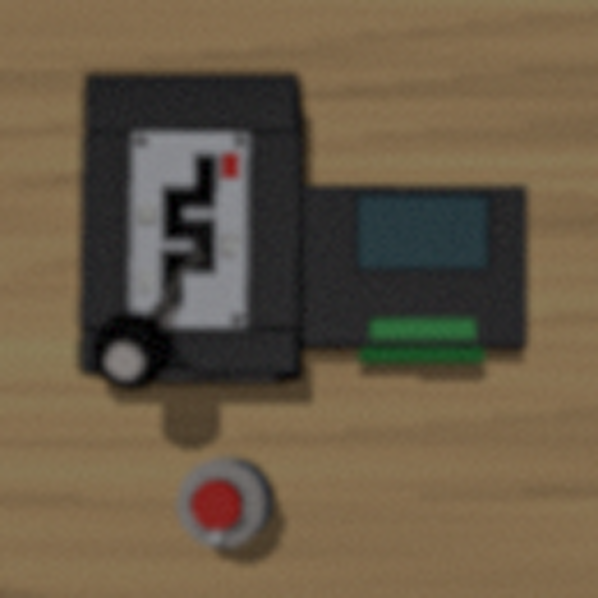

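View pics/c2.png

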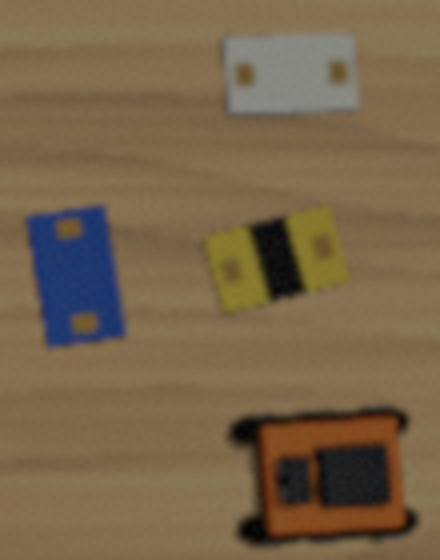

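The enlarged crop confirms that the yellow card with the black middle and two brass contacts is the one meant; blue and white are look-alikes. Next I fit the console pose.

```bash
cat > fit.py <<'E'
from h import *
from scipy.optimize import least_squares
P=np.array([[35,-205,60],[-65,-205,60],[45,-16.5,114],[26,16.5,114],[-26,-16.5,114],[-12,16.5,114],[95,-65,113],[95,65,113],[45,-2.5,114]])/1e3
C=np.array([[526,187],[526,348],[216,155],[163,187],[213,271],[165,254],[300,74],[85,74],[196,155]],float)
px=(C+.5)/4.6-.5+[245,150]
def T(q,P): 
    c,s=np.cos(q[2]),np.sin(q[2]); R=np.array([[c,-s,0],[s,c,0],[0,0,1]]); return P@R.T+[q[0],q[1],0]
r=least_squares(lambda q:(w2p('top',T(q,P))-px).ravel(),[.6,0,0],loss='soft_l1')
print(r.x); print((w2p('top',T(r.x,P))-px).round(2))
np.save('con.npy',r.x)
for n in('top','scene'):
    im=cv2.imread(f'pics/{n}0.png'); f=5 if n=='top' else 4
    o=[245,150] if n=='top' else [270,150]
    big=cv2.resize(im[o[1]:o[1]+130,o[0]:o[0]+150],None,fx=f,fy=f,interpolation=cv2.INTER_CUBIC)
    def poly(pts,col):
        p=w2p(n,T(r.x,np.array(pts,float)/1e3)); p=((p-o+.5)*f-.5).astype(int); cv2.polylines(big,[p],False,col,1)
    def box(x0,x1,y0,y1,z): poly([[x0,y0,z],[x1,y0,z],[x1,y1,z],[x0,y1,z],[x0,y0,z]],(0,255,255))
    box(-85,95,-65,65,113);box(-65,35,-205,-65,60);
    poly([(-38,9.5,114),(-19,9.5,114),(-19,-9.5,114),(0,-9.5,114),(0,9.5,114),(19,9.5,114),(19,-9.5,114),(38,-9.5,114)],(255,0,255))
    poly([(-73,-172,45),(-73,-108,45),(-73,-108,35.5),(-73,-172,35.5),(-73,-172,45)],(255,255,0))
    for x in(-38,-30,-19):
        v=np.array([x,9.5,100]);k=v/np.linalg.norm(v)*220+[0,0,12]; poly([[0,0,12],k],(255,100,0)); 
    cv2.imwrite(f'pics/o_{n}.png',big)
E
python3 fit.py
```

```text
[ 0.6041294   0.13032092 -0.00871319]
[[ 0.34  0.05]
 [ 0.43  0.05]
 [ 0.39  0.13]
 [-0.28 -0.  ]
 [ 0.65  0.81]
 [-0.97 -0.71]
 [ 0.09 -0.1 ]
 [-0.39 -0.32]
 [-0.39  0.1 ]]
```

View pics/o_top.png

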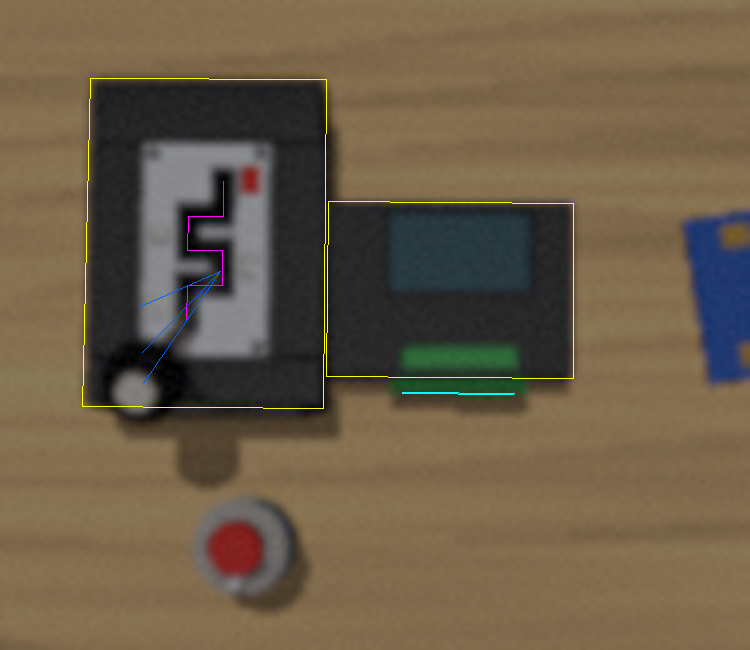

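View pics/o_scene.png

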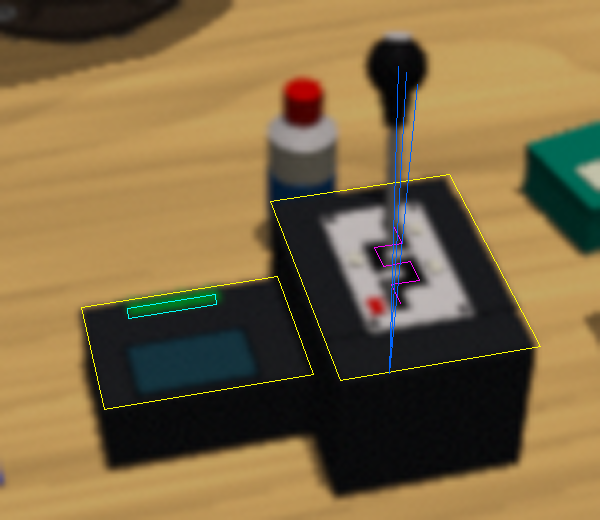

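The overlays match in both cameras: console about (0.604, 0.130), yaw -0.5°, and the lever at the Drive end. First I move above the knob.

```bash
python3 -m creep '[[0.1,0.3,0.2,0,0,-0.02],[0.16,0.38,0.2,0,0,-0.02],[0.16,0.38,0,0,0,-0.02],[0.16,0.38,0,0,0,-0.02],[0.16,0.38,0,0,0,-0.02],[0.16,0.38,0,0,0,-0.02],[0.16,0.38,0,0,0,-0.02],[0.16,0.38,0,0,0,-0.02],[0.16,0.38,0,0,0,-0.02],[0.16,0.38,0,0,0,0],[0.16,0.38,0,0,0,0],[0.16,0.38,0,0,0,0]]' 85
cat > g.py <<'E'
# knob / console targets
from h import *
from scipy.spatial.transform import Rotation as Ro
import sys
q=np.load('con.npy')
def con(p):
    c,s=np.cos(q[2]),np.sin(q[2]); p=np.array(p,float)/1e3
    return np.array([q[0]+c*p[0]-s*p[1],q[1]+s*p[0]+c*p[1],p[2]])
def knob(x,y):
    v=np.array([x,y,100.]);return con(v/np.linalg.norm(v)*220+[0,0,12])
def st():
    s=sense(); o=s['orientation'];R=Ro.from_quat([o[1],o[2],o[3],o[0]]).as_matrix()
    y=R[:,1]; return s,np.degrees(np.arctan2(y[1],y[0]))%180,R
def to(t):
    s,a,R=st(); print('t',round(s['t'],2),'tcp',s['tcp_pos'].round(4),'jaw',a.round(2),'ztool',R[:,2].round(3),'F',s['ft_force'].round(1),'w',round(s['grip_width'],4))
    d=np.array(t)-s['tcp_pos']; print('to go mm',(d*1e3).round(1),'units',(d/.15).round(3))
E
python3 - <<'E'
from g import *
to(knob(-38,9.5)+[0,0,-.017])
for k in [(-38,9.5),(-19,9.5),(-19,-9.5),(0,-9.5),(0,9.5),(19,9.5),(19,-9.5),(38,-9.5),(43,-9.5)]: print(k,knob(*k).round(4))
E
```

```text
t: 1.6
tcp_pos: [0.4679, 0.0324, 0.2625]
orientation: [0.001, 0.004, 1.0, 0.005]
ft_force: [1.2, -0.9, 0.0]
grip_width: 0.085
t 1.6 tcp [0.4679 0.0324 0.2625] jaw 89.55 ztool [ 0.001  0.01  -1.   ] F [ 1.2 -0.9  0. ] w 0.085
to go mm [ 58.5 118.1 -62.7] units [ 0.39   0.787 -0.418]
(-38, 9.5) [0.5265 0.1505 0.2168]
(-19, 9.5) [0.5634 0.1511 0.2272]
(-19, -9.5) [0.5631 0.1102 0.2272]
(0, -9.5) [0.6039 0.1095 0.231 ]
(0, 9.5) [0.6043 0.1511 0.231 ]
(19, 9.5) [0.6452 0.1504 0.2272]
(19, -9.5) [0.6448 0.1095 0.2272]
(38, -9.5) [0.6818 0.1102 0.2168]
(43, -9.5) [0.6905 0.1104 0.2133]
```

```bash
python3 -m creep '[[0.13,0.26,0,0,0,0],[0.13,0.26,0,0,0,0],[0.13,0.27,0,0,0,0],[0,0,0,0,0,0]]' 85 20
python3 - <<'E'
from g import *
to(knob(-38,9.5)+[0,0,-.017])
im=camera('top');cv2.imwrite('pics/t1.png',cv2.resize(im[150:280,235:375,::-1],None,fx=4,fy=4,interpolation=cv2.INTER_CUBIC))
im=camera('scene');cv2.imwrite('pics/s1.png',cv2.resize(im[60:220,270:470,::-1],None,fx=3.5,fy=3.5,interpolation=cv2.INTER_CUBIC))
E
```

```text
t: 2.1
tcp_pos: [0.5276, 0.159, 0.2605]
orientation: [-0.001, 0.001, 1.0, 0.004]
ft_force: [-0.0, 0.4, -1.4]
grip_width: 0.0854
t 2.1 tcp [0.5276 0.159  0.2605] jaw 89.85 ztool [-0.001  0.008 -1.   ] F [-0.   0.4 -1.4] w 0.0854
to go mm [ -1.2  -8.5 -60.7] units [-0.008 -0.057 -0.405]
```

View pics/s1.png

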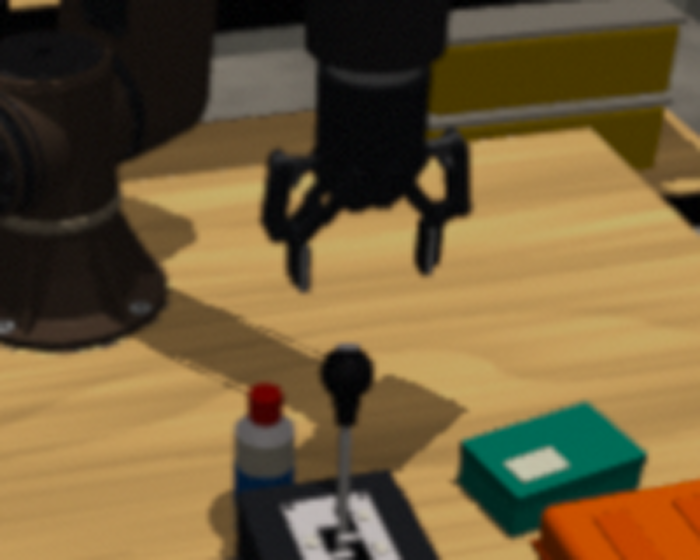

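The gripper stands above the knob, with both fingers straddling it. I descend.

```bash
python3 -m creep '[[-0.008,-0.057,-0.1,0,0,0],[0,0,-0.1,0,0,0],[0,0,-0.1,0,0,0],[0,0,-0.1,0,0,0],[0,0,0,0,0,0]]'
python3 - <<'E'
from g import *
to(knob(-38,9.5)+[0,0,-.017])
E
```

```text
t: 2.82
tcp_pos: [0.5234, 0.1443, 0.1964]
orientation: [-0.001, 0.004, 1.0, 0.004]
ft_force: [-0.6, -0.2, 1.1]
grip_width: 0.0852
t 2.83 tcp [0.5234 0.1443 0.1964] jaw 89.58 ztool [-0.002  0.009 -1.   ] F [-0.6 -0.2  1.1] w 0.0852
to go mm [3.  6.2 3.5] units [0.02  0.041 0.023]
```

```bash
python3 -m creep '[[0.02,0.035,0.02,0,0,0],[0,0,0,0,0,0],[0,0,0,0,0,0],[0,0,0,0,0,0],[0,0,0,0,0,0],[0,0,0,0,0,0]]' 30 30
python3 - <<'E'
from g import *
to(knob(-19,9.5)+[0,0,-.017])
im=camera('scene');cv2.imwrite('pics/s2.png',cv2.resize(im[60:280,270:470,::-1],None,fx=2.7,fy=2.7,interpolation=cv2.INTER_CUBIC))
E
```

```text
t: 3.58
tcp_pos: [0.5274, 0.1503, 0.2009]
orientation: [-0.0, 0.003, 1.0, 0.004]
ft_force: [0.8, -1.3, -0.5]
grip_width: 0.0346
t 3.58 tcp [0.5274 0.1503 0.2009] jaw 89.61 ztool [-0.     0.009 -1.   ] F [ 0.8 -1.3 -0.5] w 0.0346
to go mm [36.   0.8  9.3] units [0.24  0.006 0.062]
```

View pics/s2.png

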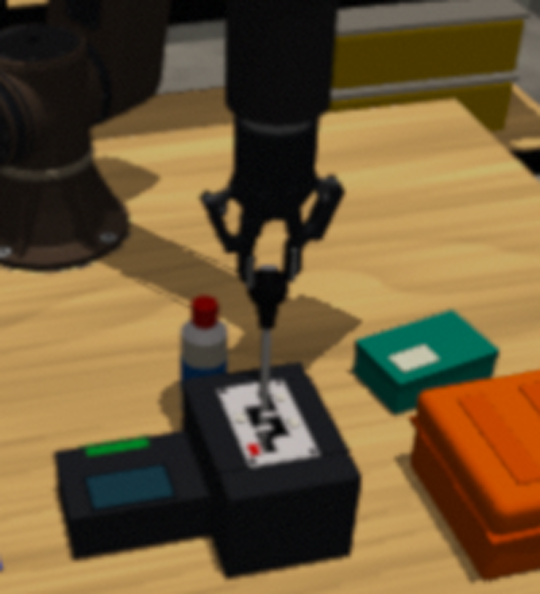

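Fingers closed to 34.6 mm on a 42 mm ball, with the tips on its upper half. I reopen, go lower and regrip.

```bash
python3 -m creep '[[0,0,0,0,0,0],[0,0,0,0,0,0],[0,0,-0.05,0,0,0],[0,0,-0.05,0,0,0],[0,0,0,0,0,0]]' 70
python3 -m creep '[[0,0,0,0,0,0],[0,0,0,0,0,0],[0,0,0,0,0,0],[0,0,0,0,0,0],[0,0,0,0,0,0],[0,0,0,0,0,0]]' 30 30
python3 - <<'E'
from g import *
to(knob(-19,9.5)+[0,0,-.03])
im=camera('scene');cv2.imwrite('pics/s3.png',cv2.resize(im[120:220,320:420,::-1],None,fx=5,fy=5,interpolation=cv2.INTER_CUBIC))
im=camera('top');cv2.imwrite('pics/t3.png',cv2.resize(im[150:280,235:375,::-1],None,fx=4,fy=4,interpolation=cv2.INTER_CUBIC))
E
```

```text
t: 4.25
tcp_pos: [0.5274, 0.1505, 0.1848]
orientation: [-0.0, 0.003, 1.0, 0.005]
ft_force: [0.3, -0.7, -0.1]
grip_width: 0.0703
t: 5.0
tcp_pos: [0.5275, 0.1505, 0.1851]
orientation: [-0.0, 0.003, 1.0, 0.005]
ft_force: [-0.0, -0.4, 0.3]
grip_width: 0.0403
t 5.0 tcp [0.5275 0.1505 0.1851] jaw 89.62 ztool [-0.     0.009 -1.   ] F [-0.  -0.4  0.3] w 0.0403
to go mm [35.9  0.6 12.1] units [0.239 0.004 0.081]
```

View pics/s3.png

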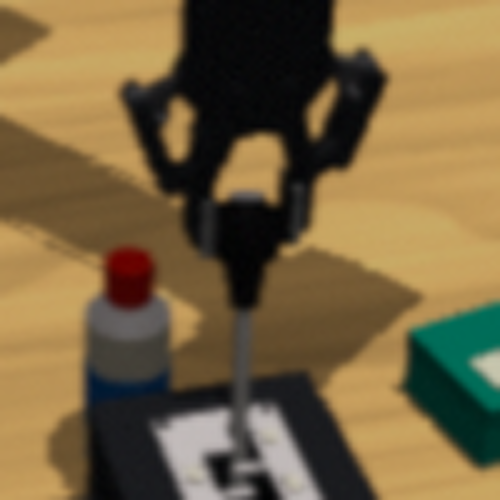

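View pics/t3.png

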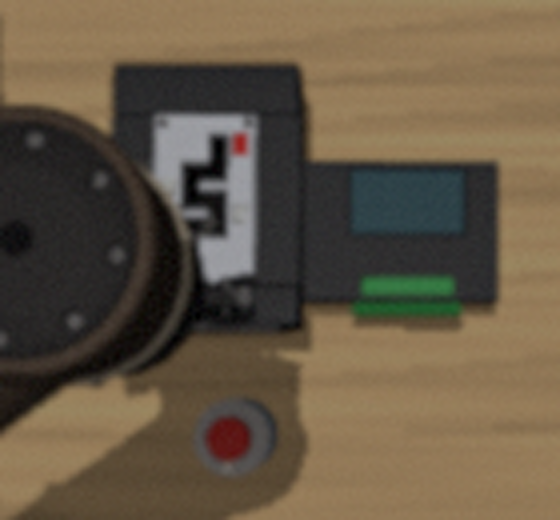

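Now a good grip (40.3 mm). I take the first leg forward along Drive.

```bash
python3 -m creep '[[0.04,0,0.015,0,0,0],[0.04,0,0.015,0,0,0],[0.04,0,0.012,0,0,0],[0.04,0,0.01,0,0,0],[0.04,0,0.008,0,0,0],[0.03,0,0.005,0,0,0],[0,0,0,0,0,0]]'
python3 - <<'E'
from g import *
to(knob(-19,9.5)+[.000,0,-.0317])
to(knob(-19,-9.5)+[.000,0,-.0317])
im=camera('scene');cv2.imwrite('pics/s4.png',cv2.resize(im[120:260,310:430,::-1],None,fx=4,fy=4,interpolation=cv2.INTER_CUBIC))
E
```

```text
t: 5.98
tcp_pos: [0.5634, 0.1501, 0.1949]
orientation: [-0.002, 0.004, 1.0, 0.004]
ft_force: [-2.3, 0.5, -0.0]
grip_width: 0.0405
t 5.97 tcp [0.5634 0.1501 0.1949] jaw 89.59 ztool [-0.003  0.008 -1.   ] F [-2.3  0.5 -0. ] w 0.0405
to go mm [0.  1.  0.6] units [0.    0.007 0.004]
t 5.97 tcp [0.5634 0.1501 0.1949] jaw 89.59 ztool [-0.003  0.008 -1.   ] F [-2.3  0.5 -0. ] w 0.0405
to go mm [ -0.3 -39.9   0.6] units [-0.002 -0.266  0.004]
```

View pics/s4.png

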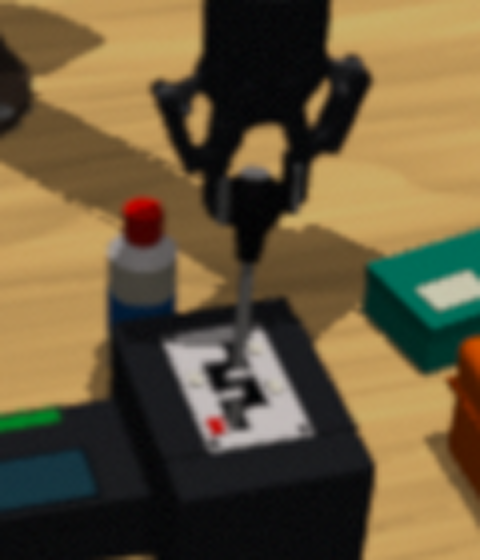

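```bash
python3 -m creep '[[0,-0.045,0.004,0,0,0],[0,-0.045,0.002,0,0,0],[0,-0.045,0,0,0,0],[0,-0.045,0,0,0,0],[0,-0.045,0,0,0,0],[0,-0.04,0,0,0,0],[0,0,0,0,0,0]]'
python3 - <<'E'
from g import *
to(knob(-19,-9.5)+[.000,0,-.0317])
to(knob(0,-9.5)+[.000,0,-.0317])
E
```

```text
t: 6.9
tcp_pos: [0.5644, 0.1101, 0.1975]
orientation: [0.001, 0.003, 1.0, 0.007]
ft_force: [-0.8, 2.3, 2.4]
grip_width: 0.0403
t 6.9 tcp [0.5644 0.1101 0.1975] jaw 89.62 ztool [ 0.002  0.014 -1.   ] F [-0.8  2.3  2.4] w 0.0403
to go mm [-1.3  0.2 -2. ] units [-0.009  0.001 -0.013]
t 6.9 tcp [0.5644 0.1101 0.1975] jaw 89.62 ztool [ 0.002  0.014 -1.   ] F [-0.8  2.3  2.4] w 0.0403
to go mm [39.6 -0.6  1.8] units [ 0.264 -0.004  0.012]
```

```bash
python3 -m creep '[[0.045,0,0.004,0,0,0],[0.045,0,0.004,0,0,0],[0.045,0,0.002,0,0,0],[0.045,0,0,0,0,0],[0.045,0,0,0,0,0],[0.04,0,0,0,0,0],[0,0,0,0,0,0]]'
python3 - <<'E'
from g import *
to(knob(0,-9.5)+[.000,0,-.0317])
to(knob(0,9.5)+[.000,0,-.0317])
im=camera('scene');cv2.imwrite('pics/s5.png',cv2.resize(im[120:260,310:430,::-1],None,fx=4,fy=4,interpolation=cv2.INTER_CUBIC))
E
```

```text
t: 7.78
tcp_pos: [0.6075, 0.1075, 0.2002]
orientation: [0.001, 0.003, 1.0, 0.004]
ft_force: [-2.1, -0.7, 4.8]
grip_width: 0.0402
t 7.78 tcp [0.6075 0.1075 0.2002] jaw 89.64 ztool [ 0.002  0.009 -1.   ] F [-2.1 -0.7  4.8] w 0.0402
to go mm [-3.6  2.  -0.9] units [-0.024  0.013 -0.006]
t 7.78 tcp [0.6075 0.1075 0.2002] jaw 89.64 ztool [ 0.002  0.009 -1.   ] F [-2.1 -0.7  4.8] w 0.0402
to go mm [-3.2 43.6 -0.9] units [-0.021  0.291 -0.006]
```

View pics/s5.png

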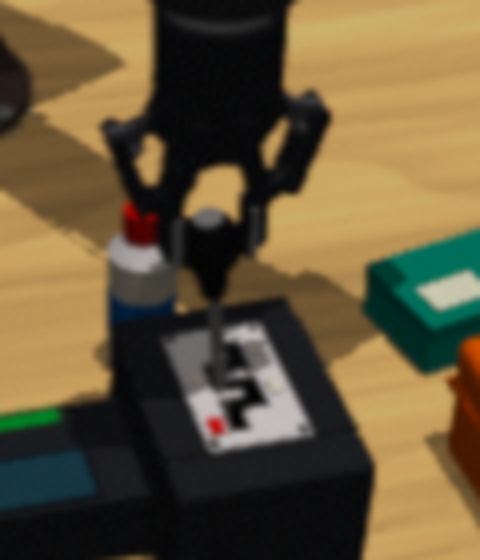

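The lever is in the middle right-hand leg and still centred in the grip. I continue with the left leg.

```bash
python3 -m creep '[[-0.022,0.02,0.006,0,0,0],[0,0.045,0.002,0,0,0],[0,0.045,0,0,0,0],[0,0.045,0,0,0,0],[0,0.045,0,0,0,0],[0,0.045,0,0,0,0],[0,0.035,0,0,0,0],[0,0,0,0,0,0]]'
python3 - <<'E'
from g import *
to(knob(0,9.5)+[.000,0,-.0317])
to(knob(19,9.5)+[.000,0,-.0317])
E
```

```text
t: 8.82
tcp_pos: [0.6051, 0.1493, 0.2029]
orientation: [0.002, 0.002, 1.0, 0.001]
ft_force: [0.3, -3.7, 3.6]
grip_width: 0.0398
t 8.82 tcp [0.6051 0.1493 0.2029] jaw 89.73 ztool [ 0.004  0.002 -1.   ] F [ 0.3 -3.7  3.6] w 0.0398
to go mm [-0.8  1.9 -3.6] units [-0.005  0.012 -0.024]
t 8.82 tcp [0.6051 0.1493 0.2029] jaw 89.73 ztool [ 0.004  0.002 -1.   ] F [ 0.3 -3.7  3.6] w 0.0398
to go mm [40.1  1.1 -7.4] units [ 0.267  0.008 -0.049]
```

```bash
python3 -m creep '[[0.02,0.006,-0.014,0,0,0],[0.045,0,-0.008,0,0,0],[0.045,0,-0.008,0,0,0],[0.045,0,-0.008,0,0,0],[0.045,0,-0.008,0,0,0],[0.045,0,-0.008,0,0,0],[0.02,0,-0.006,0,0,0],[0,0,0,0,0,0]]'
python3 - <<'E'
from g import *
to(knob(19,9.5)+[.000,0,-.0317])
to(knob(19,-9.5)+[.000,0,-.0317])
im=camera('scene');cv2.imwrite('pics/s6.png',cv2.resize(im[120:260,310:430,::-1],None,fx=4,fy=4,interpolation=cv2.INTER_CUBIC))
E
```

```text
t: 9.82
tcp_pos: [0.6489, 0.1555, 0.1977]
orientation: [0.006, 0.002, 1.0, 0.007]
ft_force: [-1.7, -0.7, 4.1]
grip_width: 0.0394
t 9.82 tcp [0.6489 0.1555 0.1977] jaw 89.78 ztool [ 0.012  0.013 -1.   ] F [-1.7 -0.7  4.1] w 0.0394
to go mm [-3.7 -5.1 -2.2] units [-0.025 -0.034 -0.015]
t 9.82 tcp [0.6489 0.1555 0.1977] jaw 89.78 ztool [ 0.012  0.013 -1.   ] F [-1.7 -0.7  4.1] w 0.0394
to go mm [ -4.  -46.   -2.2] units [-0.027 -0.306 -0.015]
```

View pics/s6.png

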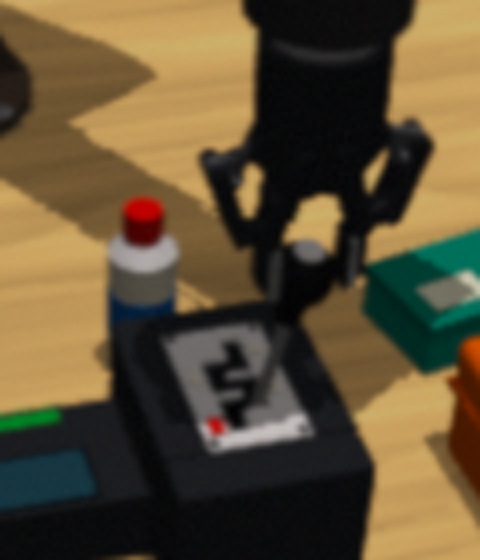

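```bash
python3 -m creep '[[-0.02,-0.03,-0.01,0,0,0],[0,-0.045,-0.005,0,0,0],[0,-0.045,0,0,0,0],[0,-0.045,0,0,0,0],[0,-0.045,0,0,0,0],[0,-0.045,0,0,0,0],[0,-0.045,0,0,0,0],[0,0,0,0,0,0]]'
python3 - <<'E'
from g import *
to(knob(19,-9.5)+[.000,0,-.0317])
to(knob(44,-9.5)+[.000,0,-.0317])
E
```

```text
t: 10.88
tcp_pos: [0.652, 0.1187, 0.2004]
orientation: [0.015, 0.001, 1.0, 0.016]
ft_force: [-0.3, 3.5, 3.5]
grip_width: 0.0401
t 10.88 tcp [0.652  0.1187 0.2004] jaw 89.87 ztool [ 0.03   0.031 -0.999] F [-0.3  3.5  3.5] w 0.0401
to go mm [-7.1 -9.2 -4.9] units [-0.047 -0.061 -0.033]
t 10.88 tcp [0.652  0.1187 0.2004] jaw 89.87 ztool [ 0.03   0.031 -0.999] F [-0.3  3.5  3.5] w 0.0401
to go mm [ 40.3  -8.2 -19.5] units [ 0.269 -0.055 -0.13 ]
```

```bash
python3 -m creep '[[-0.02,-0.03,-0.015,-0.02,0.019,0],[-0.015,-0.03,-0.015,0,0,0],[0,0,0,0,0,0]]'
python3 - <<'E'
from g import *
to(knob(19,-9.5)+[.000,0,-.0317])
to(knob(44,-9.5)+[.000,0,-.0317])
im=camera('scene');cv2.imwrite('pics/s7.png',cv2.resize(im[120:260,310:430,::-1],None,fx=4,fy=4,interpolation=cv2.INTER_CUBIC))
E
```

```text
t: 11.25
tcp_pos: [0.65, 0.1098, 0.1988]
orientation: [0.003, 0.001, 1.0, -0.001]
ft_force: [0.3, 1.2, 0.2]
grip_width: 0.0401
t 11.25 tcp [0.65   0.1098 0.1988] jaw 89.9 ztool [ 0.006 -0.002 -1.   ] F [0.3 1.2 0.2] w 0.0401
to go mm [-5.1 -0.3 -3.3] units [-0.034 -0.002 -0.022]
t 11.25 tcp [0.65   0.1098 0.1988] jaw 89.9 ztool [ 0.006 -0.002 -1.   ] F [0.3 1.2 0.2] w 0.0401
to go mm [ 42.3   0.7 -17.9] units [ 0.282  0.004 -0.119]
```

View pics/s7.png

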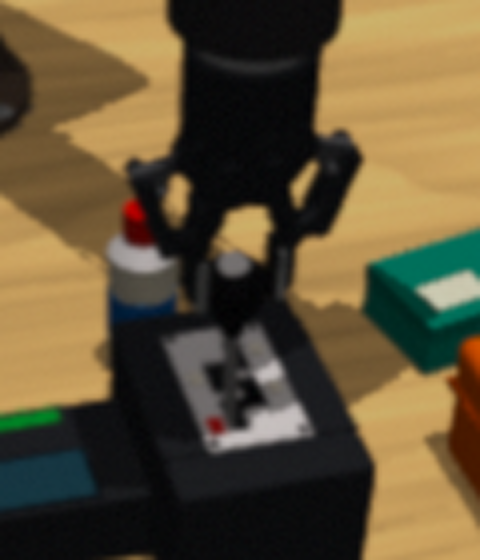

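```bash
python3 -m creep '[[0.045,0,-0.012,0,0,0],[0.045,0,-0.015,0,0,0],[0.045,0,-0.017,0,0,0],[0.045,0,-0.02,0,0,0],[0.045,0,-0.02,0,0,0],[0.045,0,-0.02,0,0,0],[0.03,0,-0.015,0,0,0],[0,0,0,0,0,0]]'
python3 - <<'E'
from g import *
to(knob(44,-9.5)+[.000,0,-.0317])
im=camera('scene');cv2.imwrite('pics/s8.png',cv2.resize(im[120:260,310:430,::-1],None,fx=4,fy=4,interpolation=cv2.INTER_CUBIC))
E
```

```text
t: 12.3
tcp_pos: [0.6961, 0.1073, 0.1842]
orientation: [0.001, -0.001, 1.0, -0.005]
ft_force: [-3.6, 4.6, 8.7]
grip_width: 0.0401
t 12.3 tcp [0.6961 0.1073 0.1842] jaw 90.09 ztool [ 0.002 -0.011 -1.   ] F [-3.6  4.6  8.7] w 0.0401
to go mm [-3.9  3.2 -3.3] units [-0.026  0.022 -0.022]
```

View pics/s8.png

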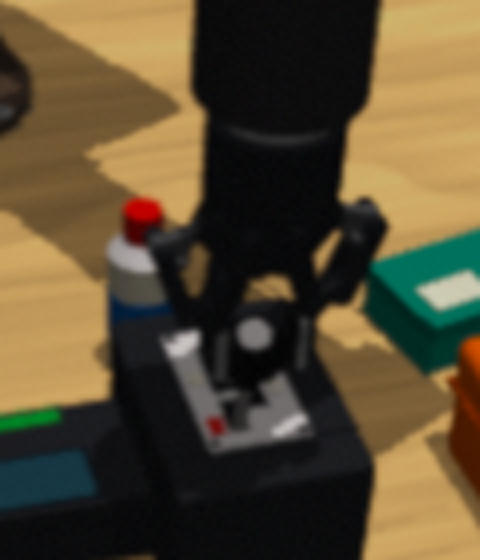

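```bash
python3 -m creep '[[0.035,0.02,-0.015,0,0,0],[0.035,0,-0.01,0,0,0],[0,0,0,0,0,0]]'
python3 - <<'E'
from g import *
to(knob(44,-9.5)+[.000,0,-.0317])
E
```

```text
t: 12.72
tcp_pos: [0.6972, 0.1072, 0.1834]
orientation: [-0.008, -0.002, 1.0, -0.009]
ft_force: [-1.9, 3.0, 5.7]
grip_width: 0.0396
t 12.72 tcp [0.6972 0.1072 0.1834] jaw 90.19 ztool [-0.016 -0.019 -1.   ] F [-1.9  3.   5.7] w 0.0396
to go mm [-5.   3.3 -2.5] units [-0.033  0.022 -0.016]
```

The lever stopped advancing, so it is against the slot's end. I release and lift.

```bash
python3 -m creep '[[0,0,0,0,0,0],[0,0,0,0,0,0],[0,0,0,0,0,0],[0,0,0.1,0.012,-0.01,0],[0,0,0.2,0,0,0],[0,0,0.3,0,0,0],[0,0,0.2,0,0,0],[-0.05,-0.38,0,0,0,0],[-0.05,-0.38,0,0,0,0],[-0.05,-0.38,0,0,0,0],[-0.05,-0.38,0,0,0,0],[-0.05,-0.38,0,0,0,0],[-0.05,-0.3,0,0,0,0],[0,0,0,0,0,0]]' 85
python3 - <<'E'
from g import *
to([.5925,-.293,.1])
for n in('top','scene'):
    im=camera(n)[:,:,::-1]; cv2.imwrite(f'pics/{n}9.png',im)
    o=[245,150] if n=='top' else [310,140]
    cv2.imwrite(f'pics/{n}9c.png',cv2.resize(im[o[1]:o[1]+130,o[0]:o[0]+130],None,fx=4.5,fy=4.5,interpolation=cv2.INTER_CUBIC))
    for x in(33,38,43):
        print(n,x,(w2p(n,[knob(x,-9.5),con([x,-9.5,114])])-o).round(1)*4.5)
E
```

```text
t: 14.48
tcp_pos: [0.6474, -0.2368, 0.3156]
orientation: [0.005, -0.002, 1.0, 0.0]
ft_force: [0.2, 0.4, -0.2]
grip_width: 0.0853
t 14.47 tcp [ 0.6474 -0.2368  0.3156] jaw 90.23 ztool [ 0.011  0.001 -1.   ] F [ 0.2  0.4 -0.2] w 0.0853
to go mm [ -54.9  -56.2 -215.6] units [-0.366 -0.375 -1.438]
top 33 [[203.4   77.4 ]
 [199.35 170.1 ]]
top 38 [[203.4  62.1]
 [199.8 162. ]]
top 43 [[203.4   48.15]
 [199.8  153.45]]
scene 33 [[278.1  277.2 ]
 [265.95 379.35]]
scene 38 [[283.5  292.5 ]
 [268.65 385.2 ]]
scene 43 [[288.9  308.25]
 [270.9  391.05]]
```

View pics/scene9c.png

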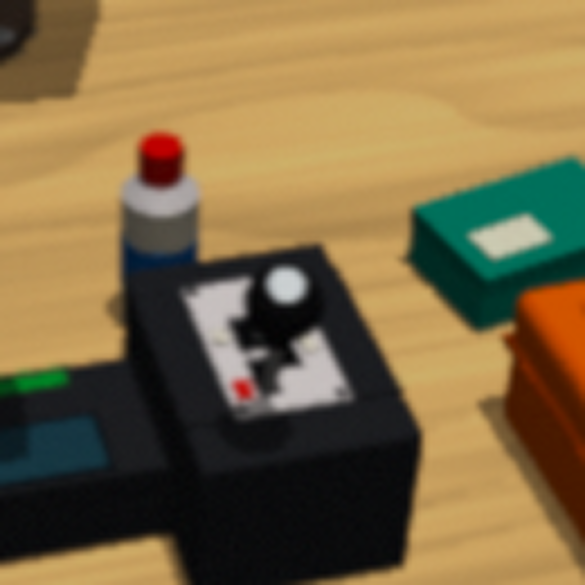

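View pics/top9.png

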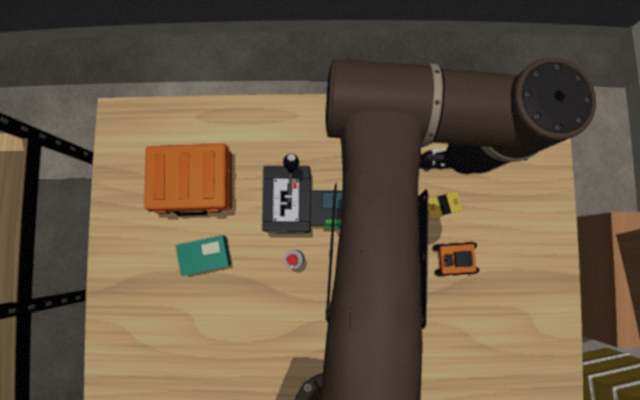

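The knob projects to gate x ≈ 41–43 mm in both views, so the lever is at the Park end. The duster and boxes are unmoved. Next I check the rover's clearance around the card grasp.

Run:
```python
from g import *
c2=lambda p:(np.array(p)+.5)/4-.5+[375,140]
for p in [(235,430),(410,415),(262,420),(400,412)]: print('rover',p,p2w('top',[c2(p)],.03).round(3),p2w('top',[c2(p)],.07).round(3))
# card corners by hand
for p in [(204,238),(330,206),(350,280),(226,314)]: print('card',p2w('top',[c2(p)],.006).round(4))
for p in [(105,206),(125,338)]: print('blue',p2w('top',[c2(p)],.004).round(3))
c=np.array([.6027,-.3319]);u=np.array([-.0259,.0966])/.1;v=np.array([.966,.259])
for k in(-57,-75,57): print(k,c+u*.037+v*k/1e3)
```

```text
rover (235, 430) [[ 0.475 -0.291  0.03 ]] [[ 0.475 -0.28   0.07 ]]
rover (410, 415) [[ 0.485 -0.421  0.03 ]] [[ 0.485 -0.405  0.07 ]]
rover (262, 420) [[ 0.482 -0.311  0.03 ]] [[ 0.482 -0.3    0.07 ]]
rover (400, 412) [[ 0.487 -0.413  0.03 ]] [[ 0.487 -0.398  0.07 ]]
card [[ 0.6182 -0.2784  0.006 ]]
card [[ 0.6423 -0.3748  0.006 ]]
card [[ 0.5863 -0.3879  0.006 ]]
card [[ 0.5611 -0.2933  0.006 ]]
blue [[ 0.643 -0.205  0.004]]
blue [[ 0.544 -0.218  0.004]]
-57 [ 0.538055 -0.310921]
-75 [ 0.520667 -0.315583]
57 [ 0.648179 -0.281395]
```

```bash
python3 -m creep '[[-0.045,-0.05,-0.1,0,0.007,-0.105],[-0.045,-0.05,-0.18,0,0,-0.105],[-0.045,-0.05,-0.18,0,0,-0.105],[-0.045,-0.05,-0.18,0,0,-0.105],[-0.045,-0.05,-0.18,0,0,-0.105],[-0.045,-0.05,-0.18,0,0,-0.105],[-0.045,-0.05,-0.18,0,0,-0.105],[-0.045,-0.05,-0.18,0,0,-0.105],[0,0,0,0,0,0]]' 76
python3 - <<'E'
from g import *
to([.5928,-.2977,.02])
im=camera('scene')[:,:,::-1];cv2.imwrite('pics/s10.png',cv2.resize(im[170:340,120:320],None,fx=3.5,fy=3.5,interpolation=cv2.INTER_CUBIC))
E
```

```text
t: 15.7
tcp_pos: [0.5976, -0.2829, 0.1117]
orientation: [0.004, 0.621, 0.784, -0.001]
ft_force: [0.5, -0.4, 0.5]
grip_width: 0.0758
t 15.7 tcp [ 0.5976 -0.2829  0.1117] jaw 13.29 ztool [ 0.006 -0.007 -1.   ] F [ 0.5 -0.4  0.5] w 0.0758
to go mm [ -4.8 -14.8 -91.7] units [-0.032 -0.099 -0.611]
```

View pics/s10.png

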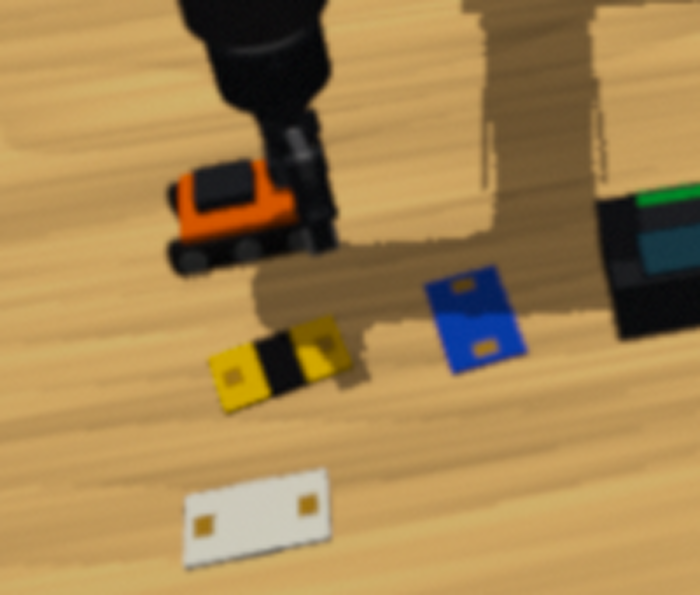

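```bash
python3 -m creep '[[-0.032,-0.1,-0.12,0.004,0.004,0.012],[0,0,-0.15,0,0,0],[0,0,-0.15,0,0,0],[0,0,-0.15,0,0,0],[0,0,0,0,0,0]]' 76
python3 - <<'E'
from g import *
to([.5928,-.2977,.005])
im=camera('scene')[:,:,::-1];cv2.imwrite('pics/s11.png',cv2.resize(im[200:320,150:300],None,fx=4.5,fy=4.5,interpolation=cv2.INTER_CUBIC))
E
```

```text
t: 16.38
tcp_pos: [0.604, -0.2961, 0.0369]
orientation: [0.009, 0.601, 0.799, 0.003]
ft_force: [-0.0, -0.8, 0.0]
grip_width: 0.0763
t 16.38 tcp [ 0.604  -0.2961  0.0369] jaw 16.12 ztool [ 0.018 -0.006 -1.   ] F [-0.  -0.8  0. ] w 0.0763
to go mm [-11.2  -1.6 -31.9] units [-0.075 -0.011 -0.213]
```

View pics/s11.png

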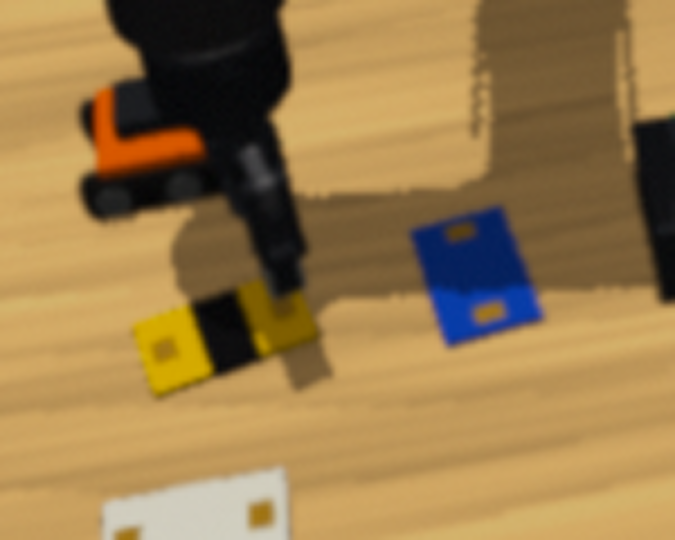

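```bash
python3 -m creep '[[-0.07,-0.011,0,0.004,0.011,-0.019],[0,0,0,0,0,0],[0,0,-0.06,0,0,0],[0,0,-0.06,0,0,0],[0,0,0,0,0,0]]' 76
python3 - <<'E'
from g import *
to([.5928,-.2977,.002])
E
```

```text
t: 17.05
tcp_pos: [0.5964, -0.2983, 0.0236]
orientation: [0.004, 0.612, 0.79, 0.001]
ft_force: [1.0, -0.4, -0.2]
grip_width: 0.076
t 17.05 tcp [ 0.5964 -0.2983  0.0236] jaw 14.46 ztool [ 0.007 -0.002 -1.   ] F [ 1.  -0.4 -0.2] w 0.076
to go mm [ -3.6   0.6 -21.6] units [-0.024  0.004 -0.144]
```

Run:
```python
from g import *
# s11 moment
for dz in(0,.01,.02): print(dz,((w2p('scene',[np.array([.604,-.2961,.0369+dz])+.045*np.array([.961,.277,0])])-[150,200]+.5)*4.5).round(0))
im=camera('scene')[:,:,::-1];cv2.imwrite('pics/s12.png',cv2.resize(im[220:310,150:260],None,fx=6,fy=6,interpolation=cv2.INTER_CUBIC))
for dz in(0,.01,.02): print(dz,((w2p('scene',[np.array([.5964,-.2983,.0236+dz])+.045*np.array([.968,.25,0])])-[150,220]+.5)*6).round(0))
```

```text
0 [[303. 339.]]
0.01 [[299. 327.]]
0.02 [[296. 315.]]
0 [[401. 341.]]
0.01 [[397. 326.]]
0.02 [[392. 310.]]
```

View pics/s12.png

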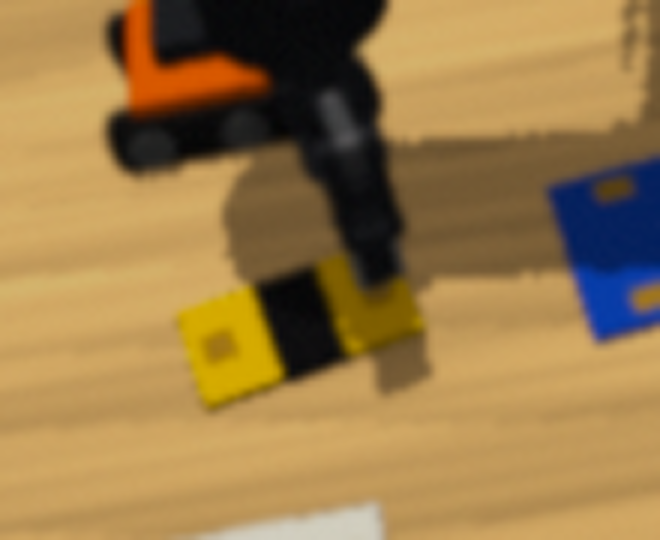

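The image puts the fingertips roughly 25 to 30 mm above the reported TCP, so I descend by stages, watching the force and the picture.

```bash
python3 -m creep '[[-0.024,0,0,0,0,0],[0,0,-0.06,0,0.003,0],[0,0,-0.06,0,0,0],[0,0,0,0,0,0]]' 76
python3 - <<'E'
from g import *
to([.5928,-.2977,.002])
s=sense();p=s['tcp_pos']
im=camera('scene')[:,:,::-1];cv2.imwrite('pics/s13.png',cv2.resize(im[220:310,150:260],None,fx=6,fy=6,interpolation=cv2.INTER_CUBIC))
for dz in(0,.01,.02,.03): print(dz,((w2p('scene',[p+[0,0,dz]+.045*np.array([.968,.25,0])])-[150,220]+.5)*6).round(0))
E
```

```text
t: 17.6
tcp_pos: [0.5927, -0.2984, 0.0045]
orientation: [0.002, 0.612, 0.791, -0.0]
ft_force: [0.1, 0.7, 0.6]
grip_width: 0.0758
t 17.6 tcp [ 0.5927 -0.2984  0.0045] jaw 14.47 ztool [ 0.002 -0.002 -1.   ] F [0.1 0.7 0.6] w 0.0758
to go mm [ 0.1  0.7 -2.5] units [ 0.001  0.005 -0.016]
0 [[409. 363.]]
0.01 [[404. 349.]]
0.02 [[400. 333.]]
0.03 [[396. 318.]]
```

View pics/s13.png

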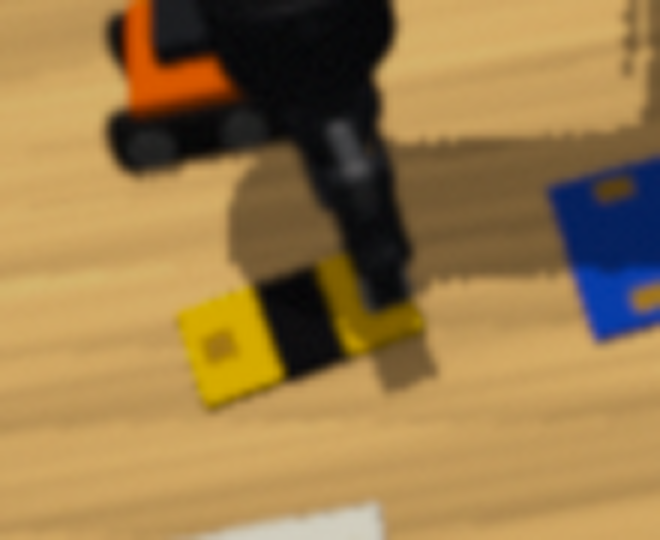

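```bash
python3 -m creep '[[0,0,-0.04,0,0,0],[0,0,-0.04,0,0,0],[0,0,0,0,0,0]]' 76
python3 - <<'E'
from g import *
to([.5928,-.2977,.002])
s=sense();p=s['tcp_pos']
im=camera('scene')[:,:,::-1];cv2.imwrite('pics/s14.png',cv2.resize(im[220:310,150:260],None,fx=6,fy=6,interpolation=cv2.INTER_CUBIC))
for dz in(0,.01,.02,.03): print(dz,((w2p('scene',[p+[0,0,dz]+.045*np.array([.968,.25,0])])-[150,220]+.5)*6).round(0))
E
```

```text
t: 18.02
tcp_pos: [0.5932, -0.2986, -0.0078]
orientation: [0.002, 0.612, 0.791, 0.0]
ft_force: [0.9, 0.7, 0.5]
grip_width: 0.0761
t 18.02 tcp [ 0.5932 -0.2986 -0.0078] jaw 14.48 ztool [ 0.003 -0.003 -1.   ] F [0.9 0.7 0.5] w 0.0761
to go mm [-0.4  0.9  9.8] units [-0.002  0.006  0.065]
0 [[414. 382.]]
0.01 [[409. 368.]]
0.02 [[405. 353.]]
0.03 [[401. 338.]]
```

View pics/s14.png

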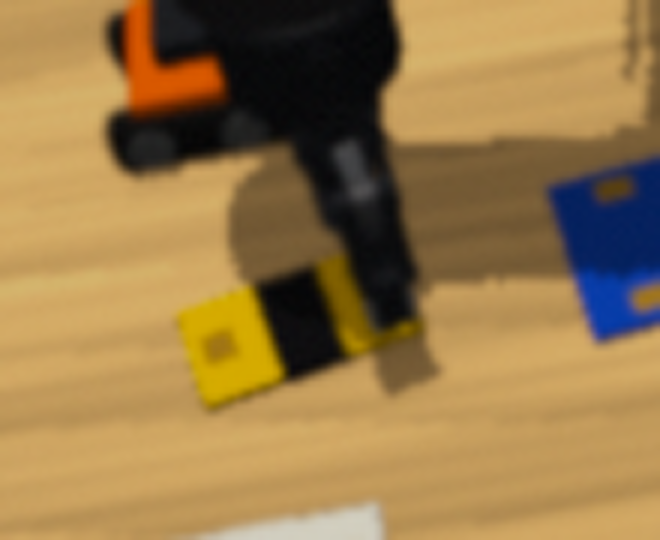

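```bash
python3 -m creep '[[0,0,-0.04,0,0,0],[0,0,-0.03,0,0,0],[0,0,0,0,0,0]]' 76
python3 - <<'E'
from g import *
to([.5928,-.2977,.002])
s=sense();p=s['tcp_pos']
im=camera('scene')[:,:,::-1];cv2.imwrite('pics/s15.png',cv2.resize(im[220:310,150:260],None,fx=6,fy=6,interpolation=cv2.INTER_CUBIC))
for dz in(0,.01,.02,.03): print(dz,((w2p('scene',[p+[0,0,dz]+.045*np.array([.968,.25,0])])-[150,220]+.5)*6).round(0))
E
```

```text
t: 18.45
tcp_pos: [0.5935, -0.2987, -0.0185]
orientation: [0.002, 0.612, 0.791, 0.0]
ft_force: [0.5, 0.2, -0.1]
grip_width: 0.0758
t 18.45 tcp [ 0.5935 -0.2987 -0.0185] jaw 14.49 ztool [ 0.004 -0.003 -1.   ] F [ 0.5  0.2 -0.1] w 0.0758
to go mm [-0.7  1.  20.5] units [-0.005  0.006  0.136]
0 [[418. 399.]]
0.01 [[414. 384.]]
0.02 [[410. 369.]]
0.03 [[405. 354.]]
```

View pics/s15.png

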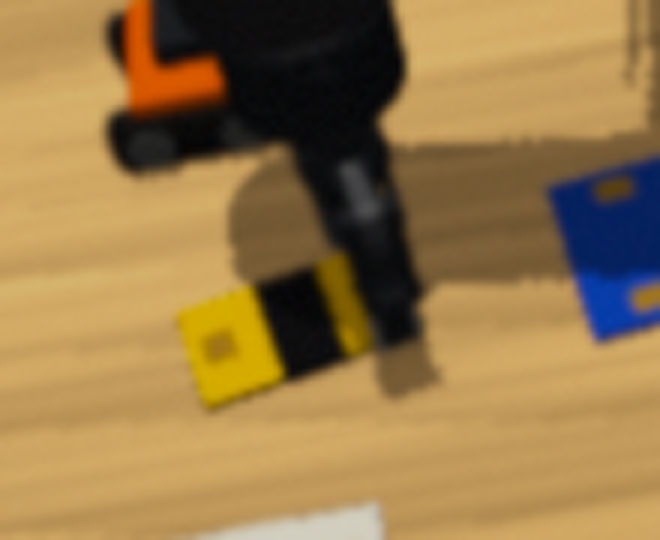

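```bash
python3 -m creep '[[0,0,-0.025,0,0,0],[0,0,-0.02,0,0,0],[0,0,0,0,0,0]]' 76
```

```text
t: 18.88
tcp_pos: [0.5938, -0.2987, -0.0253]
orientation: [0.003, 0.612, 0.791, 0.0]
ft_force: [0.1, -0.2, 0.1]
grip_width: 0.0759
```

```bash
python3 -m creep '[[0,0,-0.02,0,0,0],[0,0,0,0,0,0]]' 76
```

```text
t: 19.12
tcp_pos: [0.5938, -0.2987, -0.0285]
orientation: [0.003, 0.612, 0.791, 0.0]
ft_force: [-0.0, -0.8, -0.0]
grip_width: 0.0758
```

```bash
python3 -m creep '[[0,0,-0.02,0,0,0],[0,0,0,0,0,0]]' 76
python3 - <<'E'
from g import *
im=camera('scene')[:,:,::-1];cv2.imwrite('pics/s16.png',cv2.resize(im[220:310,150:260],None,fx=6,fy=6,interpolation=cv2.INTER_CUBIC))
E
```

```text
t: 19.38
tcp_pos: [0.5939, -0.2987, -0.0316]
orientation: [0.003, 0.612, 0.791, 0.0]
ft_force: [0.9, -0.9, 0.7]
grip_width: 0.0756
```

View pics/s16.png

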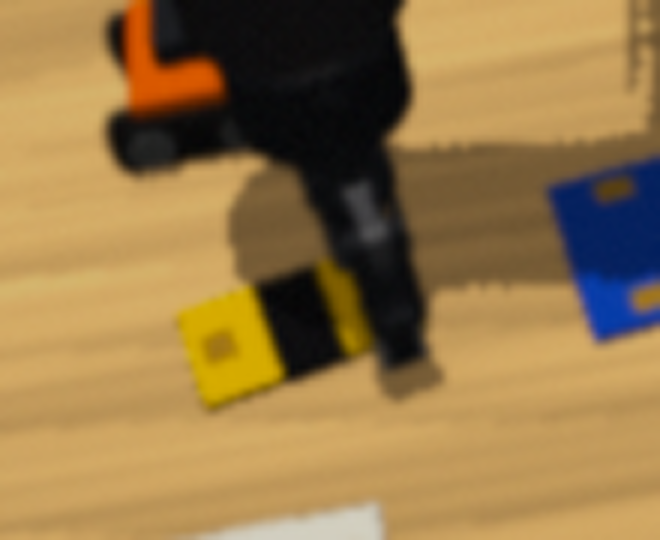

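```bash
python3 -m creep '[[0,0,-0.02,0,0,0],[0,0,0,0,0,0]]' 76
```

```text
t: 19.68
tcp_pos: [0.5948, -0.299, -0.0322]
orientation: [0.004, 0.612, 0.791, 0.0]
ft_force: [0.8, 0.5, 0.6]
grip_width: 0.076
```

```bash
python3 -m creep '[[0,0,-0.015,0,0,0],[0,0,0,0,0,0]]' 76
```

```text
t: 19.92
tcp_pos: [0.5953, -0.2992, -0.0323]
orientation: [0.004, 0.612, 0.791, 0.0]
ft_force: [-0.4, 1.1, -0.8]
grip_width: 0.0759
```

```bash
python3 -m creep '[[0,0,-0.015,0,0,0],[0,0,0,0,0,0]]' 76;  python3 - <<'E'
from g import *
im=camera('scene')[:,:,::-1];cv2.imwrite('pics/s17.png',cv2.resize(im[220:310,150:260],None,fx=6,fy=6,interpolation=cv2.INTER_CUBIC))
E
```

```text
t: 20.18
tcp_pos: [0.5955, -0.2993, -0.0323]
orientation: [0.005, 0.611, 0.791, 0.0]
ft_force: [-0.3, 0.3, 0.1]
grip_width: 0.0763
```

View pics/s17.png

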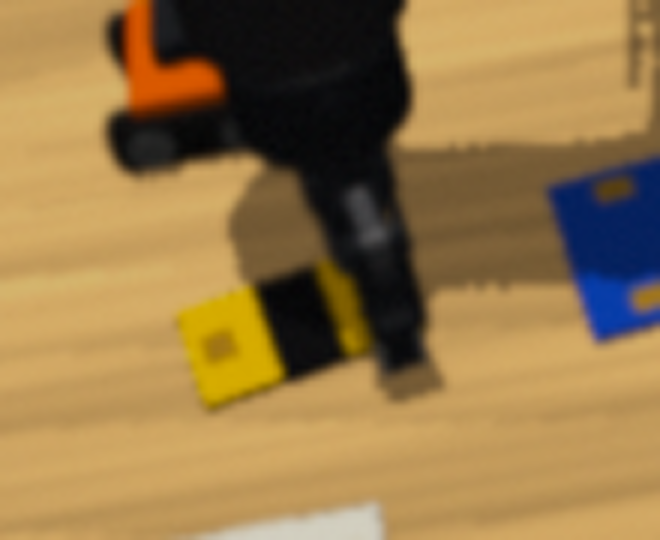

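Run:
```python
from g import *
s,a,R=st(); print(s['joint_pos'].round(3),s['joint_efforts'].round(1),s['ft_force'],s['moment'],R.round(3))
```

```text
[-0.171  0.565 -0.269  0.006 -0.727 -2.72 ] [ -0.  -64.6  20.8   4.8   0.2   0. ] [-0.43953018  0.84186421  4.48214365] [ 0.24262933  0.5636983  -0.04704887] [[-0.253  0.968  0.008]
 [ 0.968  0.253 -0.006]
 [-0.007  0.006 -1.   ]]
```

The TCP stopped going down while reporting almost no force, because each row re-targets the measured pose. That means the tips are on the bench. I close on the card.

```bash
python3 -m creep '[[0,0,0.02,0,0.004,0],[0,0,0,0,0,0],[0,0,0,0,0,0],[0,0,0,0,0,0],[0,0,0,0,0,0]]' 50 40;  python3 - <<'E'
from g import *
to([0,0,0])
im=camera('scene')[:,:,::-1];cv2.imwrite('pics/s18.png',cv2.resize(im[220:310,150:260],None,fx=6,fy=6,interpolation=cv2.INTER_CUBIC))
E
```

```text
t: 20.85
tcp_pos: [0.5968, -0.3003, -0.0277]
orientation: [0.004, 0.611, 0.792, -0.002]
ft_force: [-1.4, 1.0, 6.0]
grip_width: 0.0586
t 20.85 tcp [ 0.5968 -0.3003 -0.0277] jaw 14.69 ztool [ 0.003 -0.007 -1.   ] F [-1.4  1.   6. ] w 0.0586
to go mm [-596.8  300.3   27.7] units [-3.978  2.002  0.185]
```

View pics/s18.png

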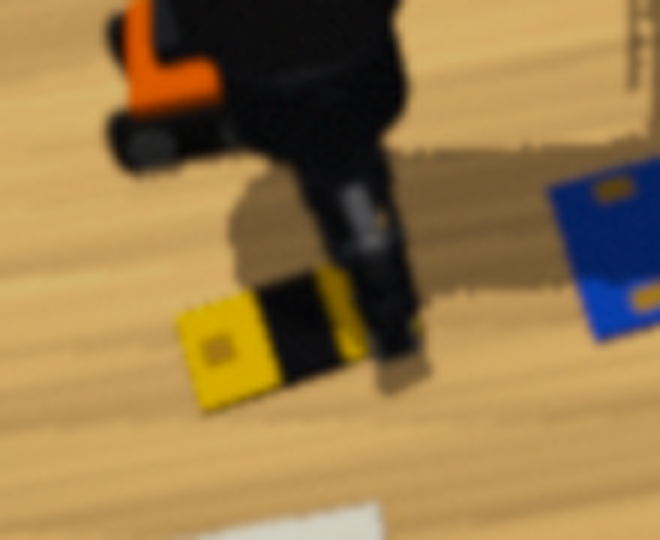

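Width 58.6 mm, so the card is gripped. Trial lift.

```bash
python3 -m creep '[[0,0,0.05,0,0,0],[0,0,0.1,0,0,0],[0,0,0.15,0,0,0],[0,0,0.15,0,0,0],[0,0,0,0,0,0]]' 50 50;  python3 - <<'E'
from g import *
to([0,0,0])
im=camera('scene')[:,:,::-1];cv2.imwrite('pics/s19.png',cv2.resize(im[190:310,120:270],None,fx=5,fy=5,interpolation=cv2.INTER_CUBIC))
im=camera('top')[:,:,::-1];cv2.imwrite('pics/t19.png',im)
E
```

```text
t: 21.52
tcp_pos: [0.5953, -0.3, 0.042]
orientation: [0.002, 0.611, 0.792, -0.002]
ft_force: [-0.4, -0.4, -0.0]
grip_width: 0.0584
t 21.52 tcp [ 0.5953 -0.3     0.042 ] jaw 14.66 ztool [ 0.001 -0.006 -1.   ] F [-0.4 -0.4 -0. ] w 0.0584
to go mm [-595.3  300.   -42. ] units [-3.969  2.    -0.28 ]
```

View pics/s19.png

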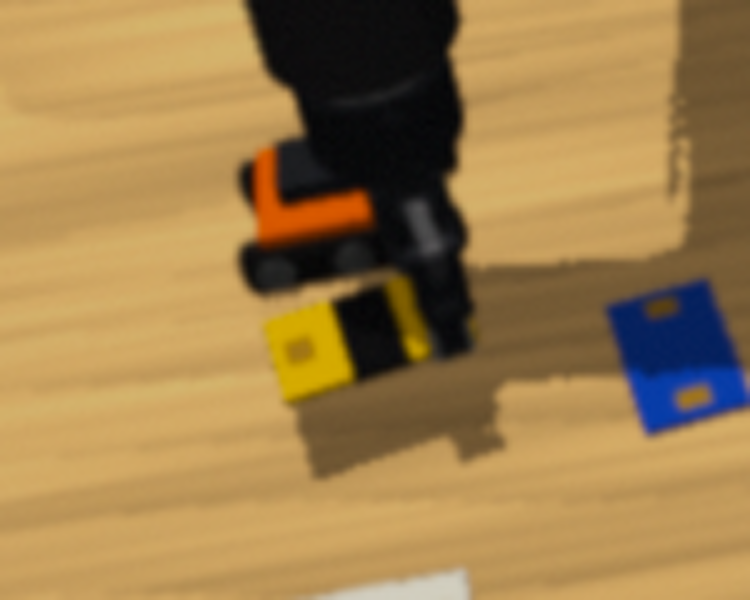

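View pics/t19.png

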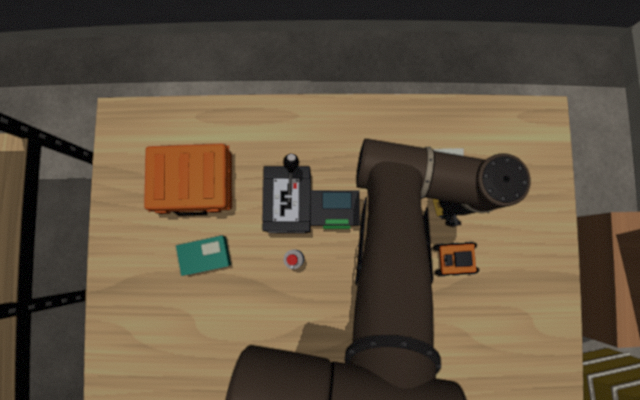

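The card hangs flat in the grip. I work out the duster's position and the approach to the mouth.

Run:
```python
from g import *
im=cv2.imread('pics/top0.png');hsv=cv2.cvtColor(im,cv2.COLOR_BGR2HSV)
m=cv2.inRange(hsv[240:280,270:320],(0,120,60),(8,255,255))|cv2.inRange(hsv[240:280,270:320],(172,120,60),(180,255,255))
ys,xs=np.nonzero(m);print('cap',xs.mean()+270,ys.mean()+240,p2w('top',[[xs.mean()+270,ys.mean()+240]],.15))
print('mouth',con([-73,-140,40]),'home',con([-35,-140,38.5]))
# mouth from top-view green bar
print('bar pred y range', w2p('top',[con([-60,-108,60]),con([-60,-172,60])]))
```

```text
cap 291.55172413793105 259.4712643678161 [[0.44406897 0.11055391 0.15      ]]
mouth [ 0.52991234 -0.00903771  0.04      ] home [ 0.5679109  -0.00936881  0.0385    ]
bar pred y range [[325.12810115 223.30923642]
 [347.73223385 223.46720909]]
```

```bash
python3 -m creep '[[0,0.05,0.2,0,0,0],[-0.1,0.24,0.15,0,0,0.104],[-0.14,0.24,0,0,0,0.104],[-0.14,0.24,0,0,0,0.104],[-0.14,0.24,0,0,0,0.104],[-0.14,0.24,0,0,0,0.104],[-0.14,0.24,0,0,0,0.104],[-0.14,0.24,0,0,0,0.104],[-0.1,0.1,0,0,0,0.104],[0,0,0,0,0,0]]' 50 50;  python3 - <<'E'
from g import *
to([.425,-.009,.0095])
im=camera('scene')[:,:,::-1];cv2.imwrite('pics/s20.png',cv2.resize(im[140:290,210:400],None,fx=4,fy=4,interpolation=cv2.INTER_CUBIC))
im=camera('top')[:,:,::-1];cv2.imwrite('pics/t20.png',im)
E
```

```text
t: 22.88
tcp_pos: [0.4257, -0.0183, 0.0839]
orientation: [-0.003, -0.016, 1.0, -0.007]
ft_force: [0.7, -0.2, -0.6]
grip_width: 0.0579
t 22.88 tcp [ 0.4257 -0.0183  0.0839] jaw 91.81 ztool [-0.006 -0.014 -1.   ] F [ 0.7 -0.2 -0.6] w 0.0579
to go mm [ -0.7   9.3 -74.4] units [-0.005  0.062 -0.496]
```

View pics/s20.png

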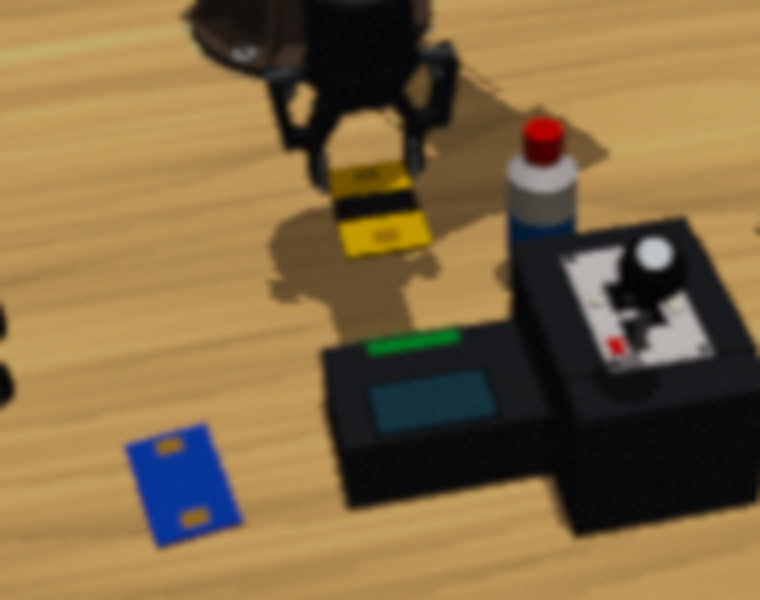

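View pics/t20.png

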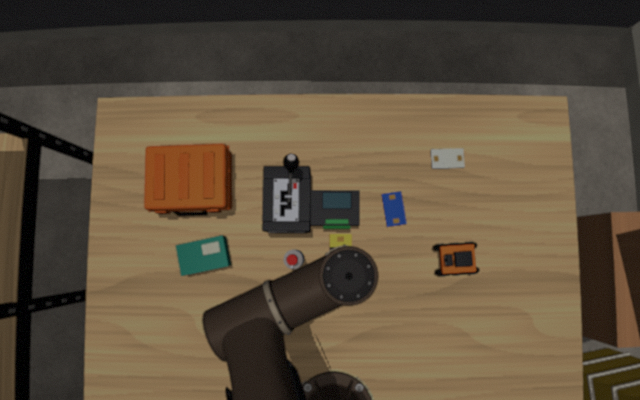

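```bash
python3 -m creep '[[0,0.03,-0.1,0.009,-0.004,-0.025],[0,0.03,-0.1,0,0,0],[0,0,-0.1,0,0,0],[0,0,-0.1,0,0,0],[0,0,0,0,0,0]]' 50 50;  python3 - <<'E'
from g import *
to([.425,-.009,.0095])
im=camera('scene')[:,:,::-1];cv2.imwrite('pics/s21.png',cv2.resize(im[180:250,270:360],None,fx=8,fy=8,interpolation=cv2.INTER_CUBIC))
im=camera('top')[:,:,::-1];cv2.imwrite('pics/t21.png',cv2.resize(im[190:270,280:380],None,fx=7,fy=7,interpolation=cv2.INTER_CUBIC))
E
```

```text
t: 23.6
tcp_pos: [0.4296, -0.0126, 0.0213]
orientation: [-0.0, 0.015, 1.0, -0.0]
ft_force: [-1.2, -0.8, 0.0]
grip_width: 0.0582
t 23.6 tcp [ 0.4296 -0.0126  0.0213] jaw 88.33 ztool [-0.001 -0.    -1.   ] F [-1.2 -0.8  0. ] w 0.0582
to go mm [ -4.6   3.6 -11.8] units [-0.031  0.024 -0.078]
```

View pics/s21.png

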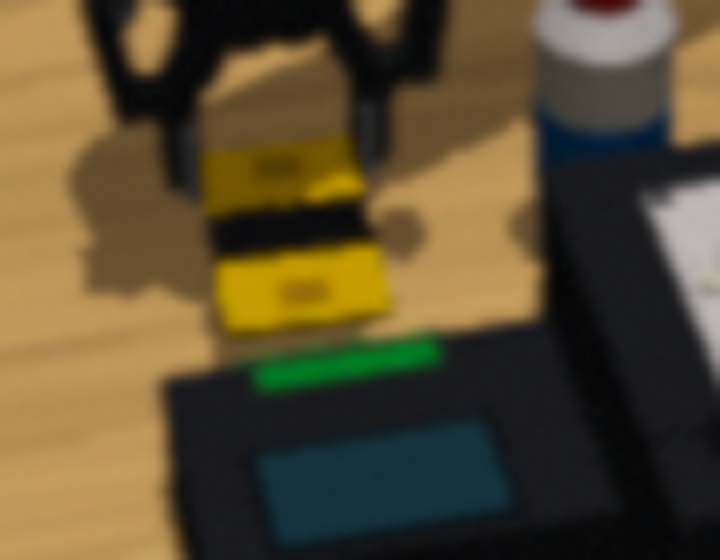

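View pics/t21.png

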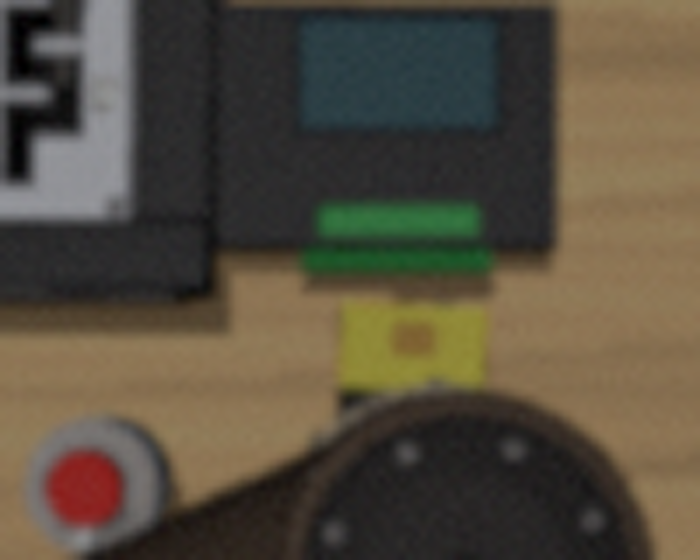

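The top crop shows the card about 16 px (6 mm) to the right of the bar's centre. I fit the card's pose from both views.

```bash
cat > cardfit.py <<'E'
from g import *
from scipy.optimize import least_squares
def fit(sc,so,sf,tc,to_,tf,x0):
    # sc: FL,FR,RR,RL top-face corners in scene crop ; tc: FL,FR in top crop  (L=+y)
    C=np.array([[50,30,3],[50,-30,3],[-50,-30,3],[-50,30,3]])/1e3
    sp=(np.array(sc,float)+.5)/sf-.5+so; tp=(np.array(tc,float)+.5)/tf-.5+to_
    def W(p): return C@Ro.from_euler('ZYX',[p[3],p[4],p[5]]).as_matrix().T+p[:3]
    f=lambda p:np.r_[(w2p('scene',W(p))-sp).ravel(),(w2p('top',W(p)[:2])-tp).ravel(),[p[5]*10]]
    r=least_squares(f,list(x0)+[0,0,0]); print('centre',r.x[:3].round(4),'yaw,pitch(+ nose down),roll deg',np.degrees(r.x[3:]).round(1),'res',f(r.x).round(1)); 
    c=con([-73,-140,40.2]); print('vs mouth line: dy mm',((r.x[1]-c[1]-q[2]*(r.x[0]-c[0]))*1e3).round(1),'dz',((r.x[2]-.0402)*1e3).round(1),'front gap',((c[0]-r.x[0]-.05)*1e3).round(1))
E
python3 - <<'E'
from cardfit import *
fit([[390,303],[225,325],[203,150],[357,138]],[270,180],8,[[342,303],[488,303]],[280,190],7,[.46,-.01,.052])
E
```

```text
centre [ 0.4661 -0.0139  0.0546] yaw,pitch(+ nose down),roll deg [-3.7 -0.8 -0.6] res [ 0.8  0.2  0.5 -0.2 -0.4  0.3 -0.  -0.3  0.2 -0.6  0.6  0.8 -0.1]
vs mouth line: dy mm -5.4 dz 14.4 front gap 13.8
```

```bash
python3 -m creep '[[-0.01,0.029,-0.03,0,0,0.02],[0,0,-0.03,0,0,0],[0,0,-0.025,0,0,0],[0,0,0,0,0,0]]' 50 50;  python3 - <<'E'
from g import *
to([.425,-.009,.0085])
im=camera('scene')[:,:,::-1];cv2.imwrite('pics/s22.png',cv2.resize(im[180:250,270:360],None,fx=8,fy=8,interpolation=cv2.INTER_CUBIC))
im=camera('top')[:,:,::-1];cv2.imwrite('pics/t22.png',cv2.resize(im[190:270,280:380],None,fx=7,fy=7,interpolation=cv2.INTER_CUBIC))
E
```

```text
t: 24.2
tcp_pos: [0.4299, -0.0072, 0.01]
orientation: [0.002, -0.002, 1.0, 0.001]
ft_force: [0.2, 1.1, -1.0]
grip_width: 0.0584
t 24.2 tcp [ 0.4299 -0.0072  0.01  ] jaw 90.27 ztool [ 0.004  0.002 -1.   ] F [ 0.2  1.1 -1. ] w 0.0584
to go mm [-4.9 -1.8 -1.5] units [-0.033 -0.012 -0.01 ]
```

View pics/s22.png

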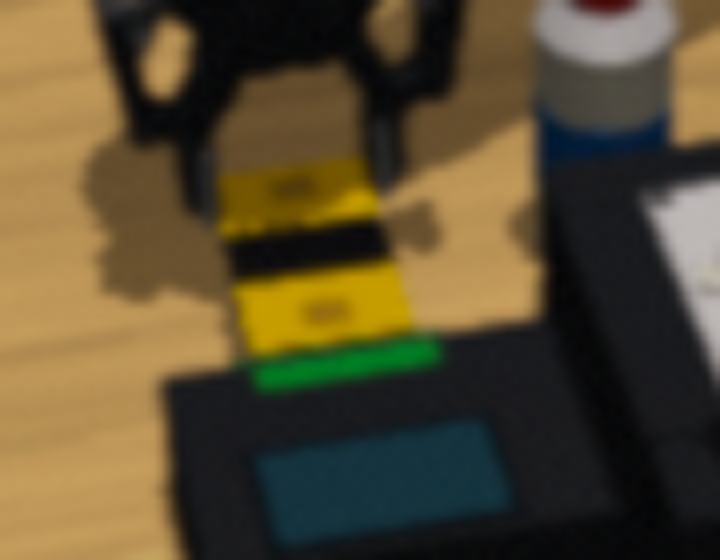

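View pics/t22.png

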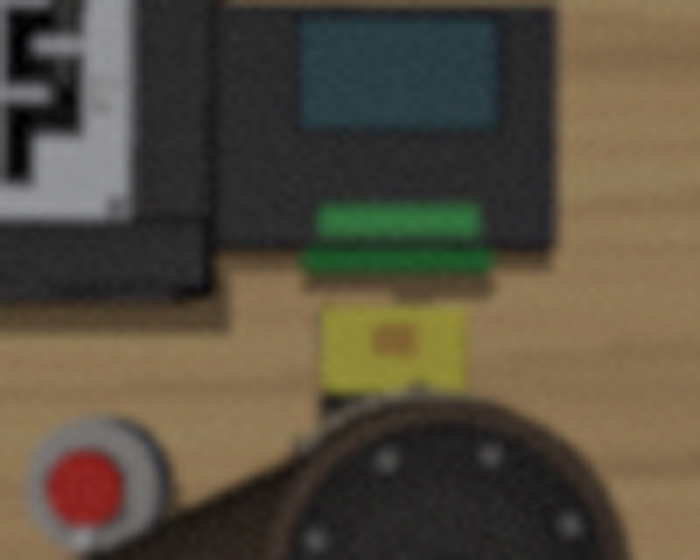

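Run:
```python
from cardfit import *
fit([[413,333],[245,355],[217,178],[364,158]],[270,180],8,[[320,305],[467,305]],[280,190],7,[.46,-.01,.042])
```

```text
centre [ 0.4656 -0.0081  0.0401] yaw,pitch(+ nose down),roll deg [-1.7  1.1 -0.5] res [ 0.5 -0.1  0.9  0.  -0.6  0.   0.4 -0.   0.7 -0.2  0.6  0.4 -0.1]
vs mouth line: dy mm 0.4 dz -0.1 front gap 14.3
```

Height is right. A y trim of about -1 mm, then I insert slowly.

```bash
python3 -m creep '[[0.03,-0.007,0,0,0,0],[0.04,0,0,0,0,0],[0.04,0,0,0,0,0],[0.04,0,0,0,0,0],[0.04,0,0,0,0,0],[0,0,0,0,0,0]]' 50 50;  python3 - <<'E'
from g import *
to([.512,-.009,.0095])
im=camera('scene')[:,:,::-1];cv2.imwrite('pics/s23.png',cv2.resize(im[180:250,270:360],None,fx=8,fy=8,interpolation=cv2.INTER_CUBIC))
im=camera('top')[:,:,::-1];cv2.imwrite('pics/t23.png',cv2.resize(im[190:270,280:380],None,fx=7,fy=7,interpolation=cv2.INTER_CUBIC))
E
```

```text
t: 25.05
tcp_pos: [0.4616, -0.0081, 0.0105]
orientation: [0.002, -0.002, 1.0, 0.001]
ft_force: [-0.7, 0.8, -0.0]
grip_width: 0.0584
t 25.05 tcp [ 0.4616 -0.0081  0.0105] jaw 90.27 ztool [ 0.005  0.002 -1.   ] F [-0.7  0.8 -0. ] w 0.0584
to go mm [50.4 -0.9 -1. ] units [ 0.336 -0.006 -0.007]
```

View pics/s23.png

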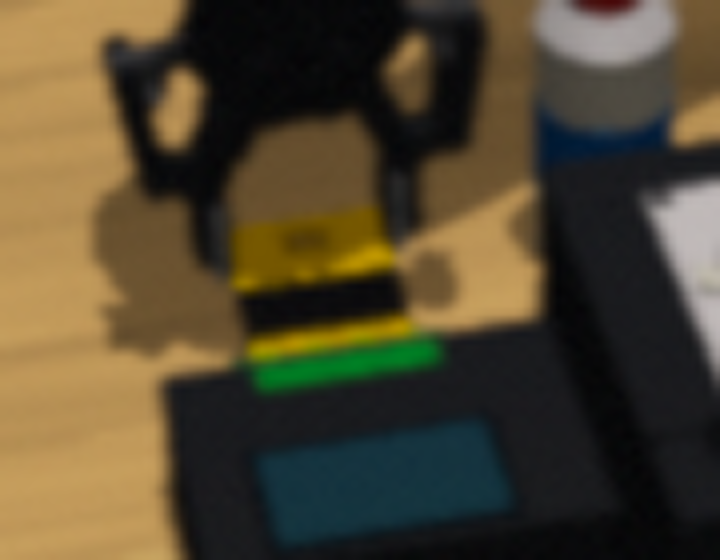

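View pics/t23.png

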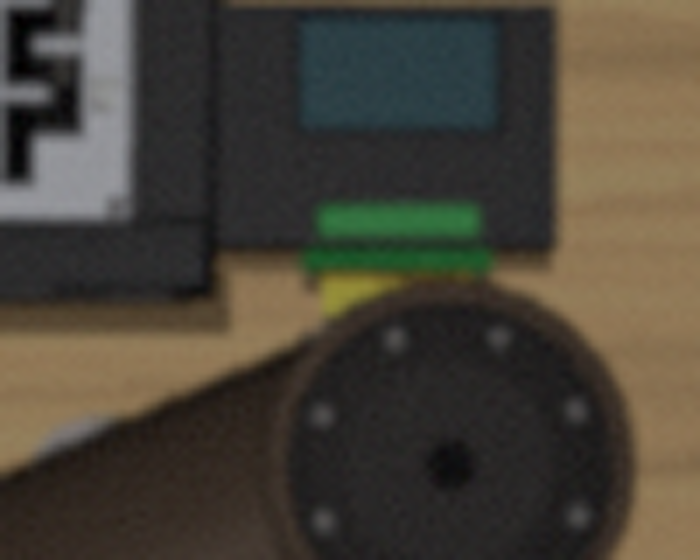

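The nose is in under the lips with no force. I continue.

```bash
python3 -m creep '[[0.04,-0.004,-0.003,0,0,0],[0.04,0,0,0,0,0],[0.04,0,0,0,0,0],[0.04,0,0,0,0,0],[0,0,0,0,0,0]]' 50 50;  python3 - <<'E'
from g import *
to([.512,-.009,.0095])
E
```

```text
t: 25.78
tcp_pos: [0.4866, -0.0088, 0.01]
orientation: [0.002, -0.002, 1.0, 0.001]
ft_force: [0.9, 0.5, -0.9]
grip_width: 0.0582
t 25.77 tcp [ 0.4866 -0.0088  0.01  ] jaw 90.28 ztool [ 0.005  0.002 -1.   ] F [ 0.9  0.5 -0.9] w 0.0582
to go mm [25.4 -0.2 -0.5] units [ 0.169 -0.001 -0.003]
```

```bash
python3 -m creep '[[0.04,0,0,0,0,0],[0.04,0,0,0,0,0],[0.04,0,0,0,0,0],[0.02,0,0,0,0,0],[0,0,0,0,0,0]]' 50 50;  python3 - <<'E'
from g import *
to([.512,-.009,.0095])
im=camera('scene')[:,:,::-1];cv2.imwrite('pics/s24.png',cv2.resize(im[180:250,270:360],None,fx=8,fy=8,interpolation=cv2.INTER_CUBIC))
E
```

```text
t: 26.4
tcp_pos: [0.509, -0.0089, 0.0099]
orientation: [0.002, -0.002, 1.0, 0.001]
ft_force: [-0.4, 0.3, -0.2]
grip_width: 0.058
t 26.4 tcp [ 0.509  -0.0089  0.0099] jaw 90.27 ztool [ 0.004  0.002 -1.   ] F [-0.4  0.3 -0.2] w 0.058
to go mm [ 3.  -0.1 -0.4] units [ 0.02  -0.001 -0.003]
```

View pics/s24.png

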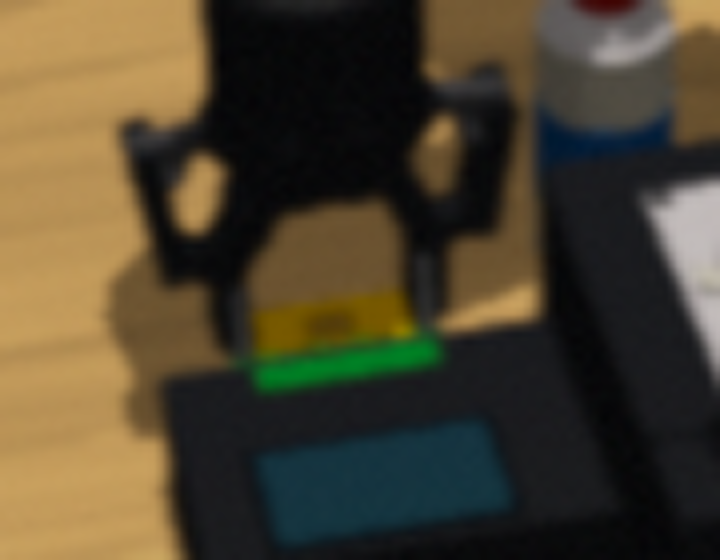

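The card is two thirds in and straight. I open, back off, close the fingers, then push from behind.

```bash
python3 -m creep '[[0,0,0,0,0,0],[0,0,0,0,0,0],[0,0,0,0,0,0],[-0.06,0,0,0,0,0],[-0.1,0,0,0,0,0],[-0.12,0,0,0,0,0],[-0.06,0,0,0,0,0],[0,0,0,0,0,0]]' 74
python3 -m creep '[[0,0,0,0,0,0],[0,0,0,0,0,0],[0,0,0,0,0,0],[0,0,0,0,0,0],[0,0,0,0,0,0],[0,0,0,0,0,0]]' 0 40
python3 - <<'E'
from g import *
to([.512,-.009,.0095])
im=camera('scene')[:,:,::-1];cv2.imwrite('pics/s25.png',cv2.resize(im[180:250,270:360],None,fx=8,fy=8,interpolation=cv2.INTER_CUBIC))
E
```

```text
t: 27.45
tcp_pos: [0.4529, -0.0093, 0.0101]
orientation: [0.002, -0.002, 1.0, 0.001]
ft_force: [0.1, 0.3, -0.3]
grip_width: 0.0735
t: 28.2
tcp_pos: [0.4545, -0.009, 0.0101]
orientation: [0.002, -0.002, 1.0, 0.001]
ft_force: [-0.2, 0.4, -0.1]
grip_width: 0.0002
t 28.2 tcp [ 0.4545 -0.009   0.0101] jaw 90.28 ztool [ 0.005  0.002 -1.   ] F [-0.2  0.4 -0.1] w 0.0002
to go mm [57.5 -0.  -0.6] units [ 0.384 -0.    -0.004]
```

View pics/s25.png

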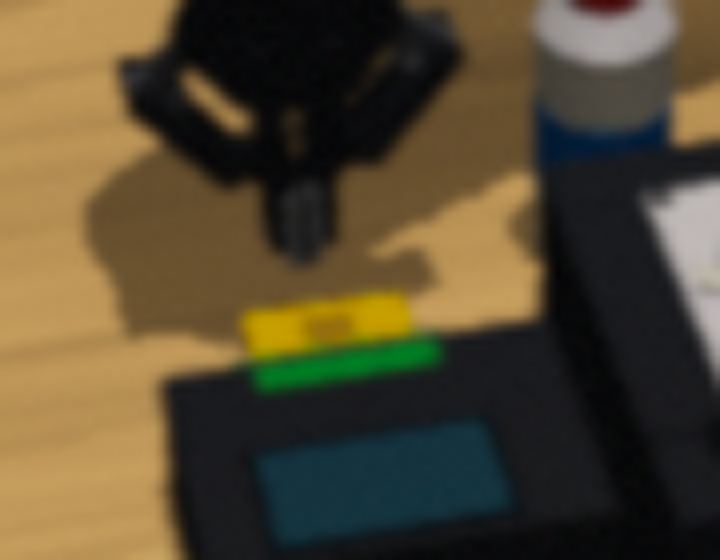

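Run:
```python
from g import *
p=sense()['tcp_pos']
for z in(.01,.02,.03,.04): print(z,((w2p('scene',[[p[0]+.011,p[1],z]])-[270,180]+.5)*8-.5).round(0))
for x in (.48,.49,.495,.5): print('rear edge',x,((w2p('scene',[[x,-.009+.03,.042],[x,-.009-.03,.042]])-[270,180]+.5)*8-.5).round(0).tolist())
```

```text
0.01 [[313. 320.]]
0.02 [[312. 300.]]
0.03 [[311. 280.]]
0.04 [[310. 260.]]
rear edge 0.48 [[397.0, 268.0], [237.0, 294.0]]
rear edge 0.49 [[403.0, 285.0], [241.0, 311.0]]
rear edge 0.495 [[406.0, 294.0], [244.0, 320.0]]
rear edge 0.5 [[409.0, 303.0], [246.0, 329.0]]
```

The tips are level with the card's upper half, so I lower by 12 mm, then push.

```bash
python3 -m creep '[[0,0,-0.04,0,0,0],[0,0,-0.04,0,0,0],[0,0,0,0,0,0],[0.04,0,0,0,0,0],[0.04,0,0,0,0,0],[0.04,0,0,0,0,0],[0.04,0,0,0,0,0],[0.04,0,0,0,0,0],[0,0,0,0,0,0]]' 0
python3 - <<'E'
from g import *
to([.507,-.009,-.002])
im=camera('scene')[:,:,::-1];cv2.imwrite('pics/s26.png',cv2.resize(im[180:250,270:360],None,fx=8,fy=8,interpolation=cv2.INTER_CUBIC))
E
```

```text
t: 29.38
tcp_pos: [0.4871, -0.0089, -0.0028]
orientation: [0.002, -0.002, 1.0, 0.001]
ft_force: [0.3, -0.6, -0.3]
grip_width: 0.0001
t 29.38 tcp [ 0.4871 -0.0089 -0.0028] jaw 90.28 ztool [ 0.005  0.002 -1.   ] F [ 0.3 -0.6 -0.3] w 0.0001
to go mm [19.9 -0.1  0.8] units [ 0.132 -0.     0.006]
```

View pics/s26.png

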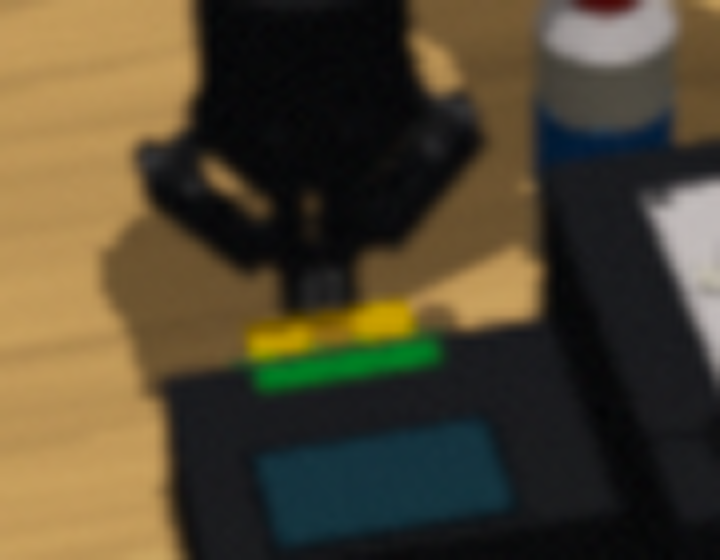

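```bash
python3 -m creep '[[0.03,0,0,0,0,0],[0.03,0,0,0,0,0],[0.03,0,0,0,0,0],[0.03,0,0,0,0,0],[0.03,0,0,0,0,0]]' 0
python3 - <<'E'
from g import *
to([.507,-.009,-.002])
im=camera('scene')[:,:,::-1];cv2.imwrite('pics/s27.png',cv2.resize(im[180:250,270:360],None,fx=8,fy=8,interpolation=cv2.INTER_CUBIC))
for x in (.505,.51,.515,.518): print('rear edge',x,((w2p('scene',[[x,-.009+.03,.042],[x,-.009-.03,.042]])-[270,180]+.5)*8-.5).round(0).tolist())
E
```

```text
t: 30.05
tcp_pos: [0.508, -0.0094, -0.0034]
orientation: [0.0, -0.002, 1.0, 0.001]
ft_force: [-12.7, 5.3, 6.4]
grip_width: 0.0005
t 30.05 tcp [ 0.508  -0.0094 -0.0034] jaw 90.24 ztool [ 0.001  0.001 -1.   ] F [-12.7   5.3   6.4] w 0.0005
to go mm [-1.   0.4  1.4] units [-0.007  0.003  0.009]
rear edge 0.505 [[412.0, 311.0], [249.0, 338.0]]
rear edge 0.51 [[415.0, 320.0], [251.0, 347.0]]
rear edge 0.515 [[418.0, 329.0], [254.0, 356.0]]
rear edge 0.518 [[420.0, 335.0], [255.0, 362.0]]
```

View pics/s27.png

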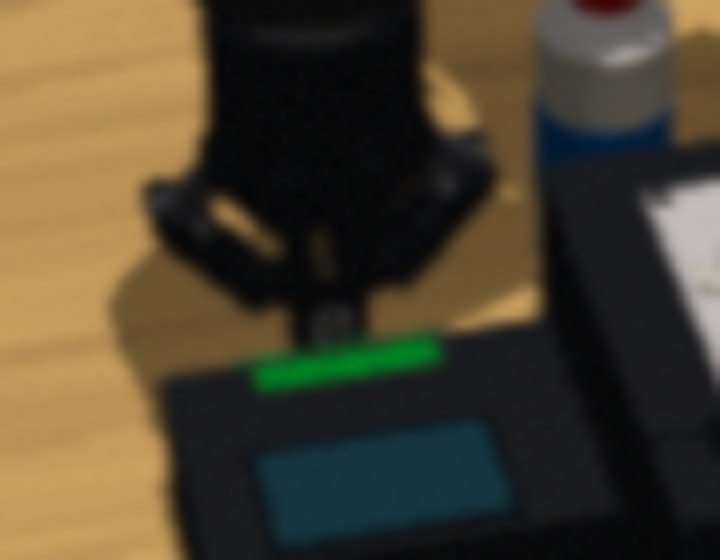

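Resistance of 12.7 N came at the predicted x. One more small push to confirm it has stopped, then I back away and look.

```bash
python3 -m creep '[[0.025,0.003,0,0,0,0],[0.025,0,0,0,0,0]]' 0; python3 -m creep '[[-0.03,0,0,0,0,0],[-0.1,0,0,0,0,0],[-0.2,0,0,0,0,0],[-0.2,0,0.1,0,0,0],[0,-0.1,0.35,0,0,0],[0,-0.3,0.35,0,0,0],[0,-0.38,0.2,0,0,0],[0,-0.38,0,0,0,0],[0,-0.38,0,0,0,0],[0,0,0,0,0,0]]' 0
python3 - <<'E'
from g import *
to([.507,-.009,-.002])
im=camera('scene')[:,:,::-1];cv2.imwrite('pics/s28f.png',im);cv2.imwrite('pics/s28.png',cv2.resize(im[180:250,270:360],None,fx=8,fy=8,interpolation=cv2.INTER_CUBIC))
im=camera('top')[:,:,::-1];cv2.imwrite('pics/t28f.png',im);cv2.imwrite('pics/t28.png',cv2.resize(im[190:270,280:380],None,fx=7,fy=7,interpolation=cv2.INTER_CUBIC))
for x in (.51,.515,.518,.522): print('rear',x,((w2p('top',[[x,-.009+.03,.0415],[x,-.009-.03,.0415]])-[280,190]+.5)*7-.5).round(0).tolist())
print('mouth',((w2p('top',[con([-73,-140,45])])-[280,190]+.5)*7-.5).round(0).tolist())
E
```

```text
t: 30.35
tcp_pos: [0.5074, -0.0107, -0.0052]
orientation: [-0.007, -0.001, 1.0, -0.001]
ft_force: [-12.5, 3.5, 7.3]
grip_width: -0.0003
t: 31.6
tcp_pos: [0.4219, -0.2423, 0.1451]
orientation: [-0.002, -0.003, 1.0, -0.002]
ft_force: [-0.6, 0.5, -0.3]
grip_width: -0.0002
t 31.6 tcp [ 0.4219 -0.2423  0.1451] jaw 90.31 ztool [-0.004 -0.005 -1.   ] F [-0.6  0.5 -0.3] w -0.0002
to go mm [  85.1  233.3 -147.1] units [ 0.568  1.555 -0.981]
rear 0.51 [[323.0, 320.0], [470.0, 319.0]]
rear 0.515 [[323.0, 308.0], [470.0, 307.0]]
rear 0.518 [[323.0, 300.0], [470.0, 300.0]]
rear 0.522 [[323.0, 290.0], [470.0, 290.0]]
mouth [[397.0, 271.0]]
```

View pics/t28.png

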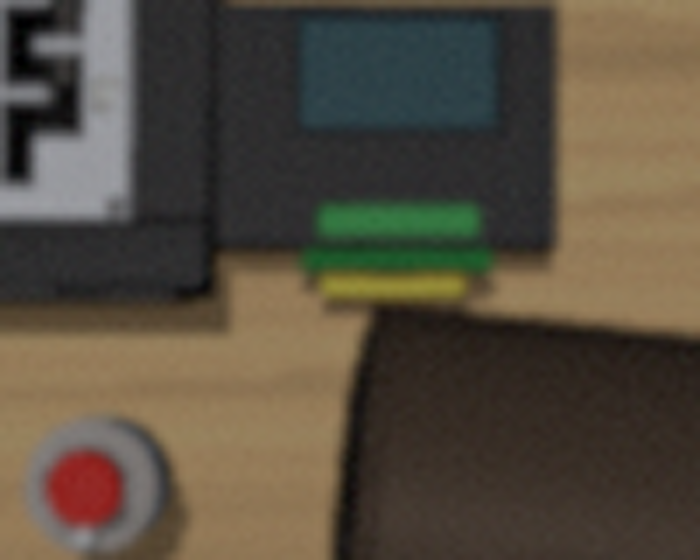

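View pics/s28f.png

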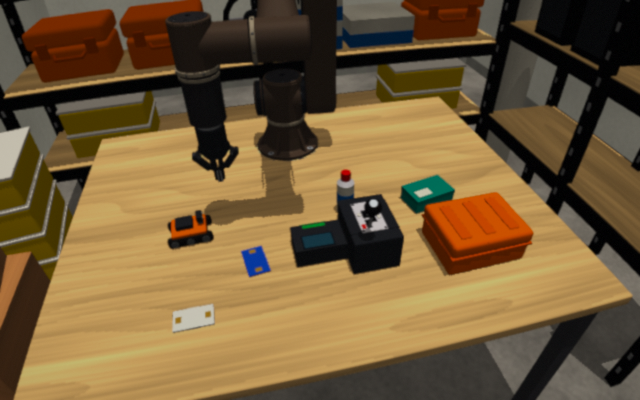

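View pics/t28f.png

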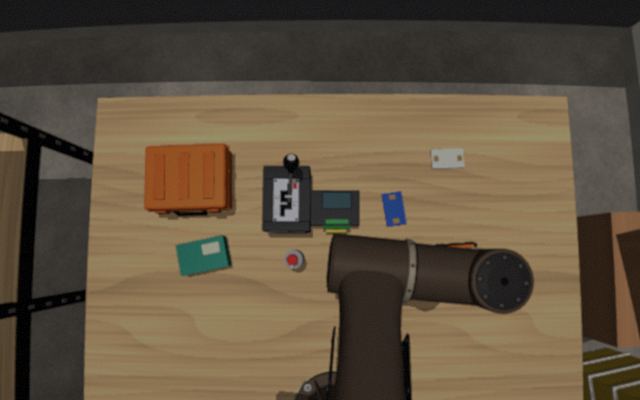

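The card stands 27–28 px (about 11–12 mm) out of the lips, with its rear edge at row 300 as predicted for home, and it is straight. The lever is at the Park end, with the knob at top (291,162). The bystanders are in place and the arm is clear.

```bash
python3 -c "
from bench import *
print(finish_job())"
```

```text
the job is handed in; nothing more can be done
None
```

I took the lever through the gate to the end of Park, then put the yellow card in the reader, pushed it home from behind, and backed the arm away. The job was handed in at about 32 s; it gives no verdict.

**Last checks:**
- **Lever:** after release, the knob fits a stem position of about 41–43 mm in the gate in both views, and the final pictures show it unchanged. The threshold is about 34 mm.
- **Card:** it stopped against about 12.5 N. It stands about 11–12 mm out of the lips, straight, with its rear edge where it should be when home.
- **Bystanders:** the kit box, duster and case look unmoved in the last pictures. The rover looks unmoved in the scene view, but the arm partly hid it in the top view. I compared these by eye and did not measure them.

**What disagreed:** the fingertips appeared about 25–30 mm above the reported TCP. My first grip on the knob was therefore too high, so I redid it lower. For the card I lowered until the bench stopped the arm.

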